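# Unload reactors from the pass chamber and clamp them in the heating block

## Task

Take the steel reactors out of the glovebox's pass chamber and clamp them in the heating block: first press the inner door's knob down until you feel that the inner door is fully shut, and only then swing the clear outer door wide open by its handle. Stand each reactor in a well of its own and press it until you feel it sitting on the bottom (it may stand proud on a stiff pad at first); when all are fully home, and not before, swing the clamp fully down over them. Finish with the outer door closed again and the other lab ware left where it is.

Things in the scene. Friction and masses are not known exactly. Their poses are not given: they have to be found in the camera images.
- chamber: Pass chamber, fixed to the bench: open-topped box 152 (x) x 247 (y) x 100 mm high, walls 6 mm, origin under its centre at bench height. Floor 8 mm up; a kerb 14 mm high inside the walls leaves x -50 to 36, y -103 to 91 mm free, where the reactors stand. On its +y side a door frame 112 mm high and a duct 104 mm high lead to the glovebox.
- outer_door (a joint): Outer door of the pass chamber: clear panel 8 mm thick with steel edges over the open top, hinged along the chamber's far (+x) upper edge. 0 rad = shut (level), grows as it swings up, stop at 1.8 (leaning back past upright). Past 1.6 rad it stays open by its own weight; below 1.5 it falls shut slowly.
- outer_handle (a point): Middle of the outer door's handle: a round steel bar, diameter 12 mm, 100 mm long, parallel to the chamber's y axis, in the plane of the door, 200 mm from the hinge axis. Shut, it is 104.5 mm above the bench, 46 mm clear of the chamber's near wall, and can be pinched from above with fingers before and behind it.
- outer_hinge (a point): Middle of the outer door's hinge axis (parallel to the chamber's y axis), fixed to the chamber at x = +78 mm, 104.5 mm above the bench.
- inner_door (a joint): Inner door of the pass chamber: an upright steel plate that slides up and down in the frame on the chamber's +y side. 0 m = fully shut (down on its stop), up to 0.03 = raised. It starts anywhere from shut to 25 mm raised and, being stiff (about 3.5 N), stays where it is left.
- inner_knob (a point): Black round knob, diameter 44 mm, 18 mm high, on the rod that carries the inner door; this point is the centre of its flat top, at x = 0, y = +138.5 mm of the chamber. The top is 160 mm above the bench when the inner door is shut and higher by as much as the door is raised. Pressing it down (about 2 to 4 N to move it) shuts the inner door; when shut it stops firmly.
- block: Aluminium heating block, fixed: 100 (x) x 245 (y) x 50 mm high, origin under its centre at bench height. Three round wells along y, 75 mm apart, diameter 63, 30 mm deep. A stiff pad in each floor may stand up to 9 mm high; 3 to 7 N on the reactor drives it flush, where it stays. Controller box 55 mm high at the -y end; two clamp posts 112 mm high at the +x corners.
- well0 (a point): Centre of the floor of the well at the block's -y end, 20 mm above the bench.
- well1 (a point): Centre of the floor of the middle well.
- well2 (a point): Centre of the floor of the well at the block's +y end.
- clamp (a joint): Clamp yoke of the block: steel frame hinged behind the wells (+x side), its cross bar (36 mm wide, 75 mm from the hinge) crossing all three wells when shut. 0 rad = fully shut (level), cross bar's underside 102 mm above the bench, 2 mm over a reactor that is home; 1.8 = open, leaning back on its stop, as at the start. Below 1.5 rad it falls shut slowly by its weight.
- clamp_handle (a point): Middle of the clamp's handle: a round black bar, diameter 14 mm, 260 mm long, parallel to the block's y axis, in the yoke's plane 135 mm from the hinge axis; 35 mm free between it and the cross bar.
- clamp_hinge (a point): Middle of the clamp's hinge axis (parallel to the block's y axis), fixed to the block at x = +75 mm, 108 mm above the bench.
- reactor0: Steel reactor (some are absent): round body 58 mm in diameter and 46 mm high with a round cap 32 mm in diameter and 34 mm high on top, 80 mm in all, about 0.3 kg; origin at the centre of its underside, z axis up. It starts standing in the pass chamber. Lift it by the cap; any grasp direction does.
- reactor1: Steel reactor (some are absent): round body 58 mm in diameter and 46 mm high with a round cap 32 mm in diameter and 34 mm high on top, 80 mm in all, about 0.3 kg; origin at the centre of its underside, z axis up. It starts standing in the pass chamber. Lift it by the cap; any grasp direction does.
- reactor2: Steel reactor (some are absent): round body 58 mm in diameter and 46 mm high with a round cap 32 mm in diameter and 34 mm high on top, 80 mm in all, about 0.3 kg; origin at the centre of its underside, z axis up. It starts standing in the pass chamber. Lift it by the cap; any grasp direction does.
- bottle: Bystander: amber glass jar with a yellow cap, diameter 72 mm, 150 mm high, origin under its centre.
- beaker: Bystander: glass beaker, diameter 70 mm, 90 mm high, origin under its centre.
- wrench: Bystander: open-ended wrench 170 mm long lying on the bench, origin at its middle.

How it is judged (in metres and radians):
On the way, in this order (a step that is already met when the one before it is completed fails the run):
1. The inner door is fully shut (within 2 mm) and the fingers press its knob with more than 2 N (value of joint inner_door below 0.002 m and contact force between the fingers and inner_door above 2 N), for 0.1 s.
2. The outer door is swung open past 1.3 rad (value of joint outer_door above 1.3 rad), for 0.2 s.
3. Every reactor stands fully home in a well (within 2.5 mm of the bottom) while the clamp is still open (z of reactor0 in the frame of block between 0.015 and 0.0225 m and angle between each of reactor0, reactor1, reactor2's own z axis and vertical below 0.1 rad and (horizontal distance between reactor0 and well0 below 0.006 m or horizontal distance between reactor0 and well1 below 0.006 m or horizontal distance between reactor0 and well2 below 0.006 m) and z of reactor1 in the frame of block between 0.015 and 0.0225 m and (horizontal distance between reactor1 and well0 below 0.006 m or horizontal distance between reactor1 and well1 below 0.006 m or horizontal distance between reactor1 and well2 below 0.006 m) and z of reactor2 in the frame of block between 0.015 and 0.0225 m and (horizontal distance between reactor2 and well0 below 0.006 m or horizontal distance between reactor2 and well1 below 0.006 m or horizontal distance between reactor2 and well2 below 0.006 m) and value of joint clamp above 0.6 rad), for 0.2 s.
4. The clamp is fully shut over the reactors (value of joint clamp below 0.05 rad), for 0.2 s.
At the end, for the whole second after the job is handed in: Every reactor stands upright in a well, its underside within 2.5 mm of the well's floor and its axis within 6 mm of the well's; the clamp is shut to within 0.05 rad, the outer door shut to within 0.06 rad, the inner door shut to within 3 mm, and everything is at rest (z of reactor0 in the frame of block between 0.015 and 0.0225 m and angle between each of reactor0, reactor1, reactor2's own z axis and vertical below 0.1 rad and (horizontal distance between reactor0 and well0 below 0.006 m or horizontal distance between reactor0 and well1 below 0.006 m or horizontal distance between reactor0 and well2 below 0.006 m) and z of reactor1 in the frame of block between 0.015 and 0.0225 m and (horizontal distance between reactor1 and well0 below 0.006 m or horizontal distance between reactor1 and well1 below 0.006 m or horizontal distance between reactor1 and well2 below 0.006 m) and z of reactor2 in the frame of block between 0.015 and 0.0225 m and (horizontal distance between reactor2 and well0 below 0.006 m or horizontal distance between reactor2 and well1 below 0.006 m or horizontal distance between reactor2 and well2 below 0.006 m) and value of joint clamp below 0.05 rad and value of joint outer_door below 0.06 rad and value of joint inner_door below 0.003 m and linear speed of each of reactor0, reactor1, reactor2 below 0.02 m/s); the robot touches nothing.
It fails at once if the outer door is open (over 0.12 rad) while the inner door stands open by more than 4 mm (value of joint outer_door above 0.12 rad and value of joint inner_door above 0.004 m).
It fails at once if the clamp is swung down (below 0.3 rad) while some reactor is not fully home in a well (value of joint clamp below 0.3 rad and (not (z of reactor0 in the frame of block between 0.015 and 0.0225 m and angle between reactor0's own z axis and vertical below 0.1 rad and (horizontal distance between reactor0 and well0 below 0.006 m or horizontal distance between reactor0 and well1 below 0.006 m or horizontal distance between reactor0 and well2 below 0.006 m)) or not (z of reactor1 in the frame of block between 0.015 and 0.0225 m and angle between reactor1's own z axis and vertical below 0.1 rad and (horizontal distance between reactor1 and well0 below 0.006 m or horizontal distance between reactor1 and well1 below 0.006 m or horizontal distance between reactor1 and well2 below 0.006 m)) or not (z of reactor2 in the frame of block between 0.015 and 0.0225 m and angle between reactor2's own z axis and vertical below 0.1 rad and (horizontal distance between reactor2 and well0 below 0.006 m or horizontal distance between reactor2 and well1 below 0.006 m or horizontal distance between reactor2 and well2 below 0.006 m)))).
It fails at once if the bottle, beaker or wrench is moved by more than 40 mm (distance of any of bottle, beaker, wrench from where it was at the start of the episode above 0.04 m).
Of reactor0, reactor1, reactor2 only 2 to 3 are there at a start; the rules pass over those that are not, and their reading is None.
At some moment in a run one of reactor0, reactor1, reactor2 may be knocked a few centimetres aside while the robot is not near it.
It also fails if it takes over 210 s, if anything falls off the work surface, if the arm or the gripper's body presses on something with over 40 N, if the wrist force passes 120 N, or if a joint passes its speed limit or range.

## Robot

A 6-joint arm with a two-finger parallel gripper is mounted at the origin on the work surface. World frame = base frame: x ahead of the robot, y to its left, z up, the work surface at z = 0. Lengths are in mm, angles in rad, forces in N, time in s.
With the tool pointing down it reaches from about 350 to 975 mm from the base axis. Payload 7.1 kg.
Tool frame: the origin (TCP) lies at the very end of the fingers, on their centre line; the grasp point (between the pads) lies tcp_to_grasp behind it (tcp_to_grasp is the distance from the TCP to the grasp point, in mm); z points along the fingers, x is the direction in which the jaws open and shut, and the axes are right-handed (so a half turn about z gives the same grasp; the last joint's range is limited). The gripper opens to 88 mm and grips with 3 to 60 N. Pads are 20 mm wide; open, the fingers measure 115 mm over their backs; the gripper's body (75 mm by 178 mm) begins 61 mm behind the grasp point.
Start: joints at [1.188, 0.423, 1.63, -0, 1.089, -0.019], TCP at [222.36, 584.09, 222.675] pointing down, gripper open.
Joint ranges: [-3, 3], [-0.9, 2.11], [0.09, 2.58], [-1.31, 4.45], [0.11, 2.69], [-2.54, 2.54]. Speed limits (rad/s): [2.39, 2.39, 3.01, 3.14, 3.14, 3.14].

## Interface

Orientations are given as a rotation vector (axis times angle).
In Python, from workcell import get_obs, get_image, close_job, recognise, mark_of, tcp_to_grasp gives the robot as it stands. The module is installed in compiled form; this text tells all that it offers.
- The arm moves only by the tool move_arm, never from a script. Its argument "motion" is a list of rows, each a list of 7 numbers: the shift along the world's x, y, z in mm, then the turn, a rotation vector about the world's x, y, z in rad, then the finger opening in mm, from 0 to 87.8. A call has 1 to 5 rows; each row is the pose to reach, as a shift and turn from the pose commanded when the call began; what a row does not reach only later rows make up. A row lasts 1/12 s, in which the tool goes at most 41.7 mm and 7.16 degrees, less where a joint would pass 70% of its speed; a pose out of reach is approached as far as the arm can. A call with a gripper value outside its range is refused whole. The fingers move at their own pace and stop on an object; the grip force is fixed at half the most. Time passes only in rows, so rows that repeat a pose let the fingers close. It gives the time, the measured TCP pose, the force and the opening at its end, in the units of the state.
- get_obs(): the state, without advancing time (a new reading comes with each control period).
- get_image(name): name is "scene" or "side" or "wrist"; returns a dict with "color" (480x640x3 uint8, red, green, blue), "mtx" (3x3 intrinsics, pixels), "camera_from_world" (4x4, takes a point from world to camera coordinates). Camera axes: x right, y up, looking along -z (the intrinsics and any distortion apply to the point x, -y, -z); pixel columns grow to the right and rows downward; lengths in mm; the calibration is good to about 2 mm. A picture is of the moment at which its call begins. There is no depth.
- close_job(): hands the job in, once; it reports no verdict.
Trained networks look in a picture, given as the dict that the camera call returned (one of the last four; its "shot" number tells which), for a name from the list of things; names that differ only in an ending like _2 or _b are one class to them, and where a whole thing is asked for, a point or a joint stands for the part that bears it (a point fixed in the world has none). Each returns a list of dicts, best first, with "p" (0 to 1); they miss things now and then, are a little off and sometimes report something else, mostly with a low value. They report only what shows in the picture. A call takes as long as a camera call.
- recognise(picture, label): "bbox" ([centre column, centre row, width, height] in pixels, round what is visible of it).
- mark_of(picture, label): "location" ([row, column] in pixels: a listed point, or the origin of a listed thing).
The state is a dict: "t": time; "qpos": joint angles; "qvel": joint speeds; "joint_torque": joint torques, N m; "ee_pos": TCP position; "orientation": TCP orientation; "ft_force": force on the tool from outside, world axes, zero at the start; "moment": the same for the moment, N m; "width": finger opening in mm.
Only numpy, scipy, OpenCV 4.12 (cv2) and the standard library are available. Lean on these libraries where they do the work, as an engineer would, in place of code of your own. Each camera call takes 0.05 s, during which the arm holds its last target. There are 200 camera calls.

## Working session

There is one attempt and no reset: what is moved stays moved. The work goes in short steps, Python scripts to look and compute and a tool call to move; the robot and the scene stay as the last step left them, time stands still between calls to the robot, and variables do not carry over. Pictures are saved under pics/ and viewed, about 12 in all and at most 16, crops included, and the job is handed in when it is done.

Besides the shell and the picture viewer there is one more tool, called after "Call:" as name(argument=value, ...) on one line, values as JSON. move_arm: Moves the arm, as the interface text tells. Its arguments: {"type":"object","properties":{"motion":{"type":"array"}},"required":["motion"]}

```bash
mkdir -p pics; cat > h.py <<'E'
import numpy as np, cv2
from workcell import *
def save(im,n): cv2.imwrite('pics/'+n+'.png',cv2.cvtColor(im['color'],cv2.COLOR_RGB2BGR))
def proj(im,P):
    T=np.array(im['camera_from_world']);p=T[:3,:3]@np.array(P,float)+T[:3,3];p=p*[1,-1,-1]
    q=np.array(im['mtx'])@p;return q[:2]/q[2]
def at_z(im,col,row,z):
    T=np.array(im['camera_from_world']);R=T[:3,:3];c=-R.T@T[:3,3]
    d=np.linalg.inv(np.array(im['mtx']))@[col,row,1];d=R.T@(d*[1,-1,-1])
    return c+d*(z-c[2])/d[2]
def tri(obs):
    A=np.zeros((3,3));b=np.zeros(3)
    for im,c,r in obs:
        T=np.array(im['camera_from_world']);R=T[:3,:3];o=-R.T@T[:3,3]
        d=np.linalg.inv(np.array(im['mtx']))@[c,r,1];d=R.T@(d*[1,-1,-1]);d/=np.linalg.norm(d)
        M=np.eye(3)-np.outer(d,d);A+=M;b+=M@o
    return np.linalg.solve(A,b)
E
python3 - <<'E'
from h import *
print(get_obs(),tcp_to_grasp)
ims={n:get_image(n) for n in('scene','side','wrist')}
for n,i in ims.items():
    save(i,n+'0');T=np.array(i['camera_from_world']);print(n,[k for k in i],-T[:3,:3].T@T[:3,3])
for l in 'chamber outer_handle outer_hinge inner_knob block well0 well1 well2 clamp_handle clamp_hinge reactor0 bottle beaker wrench'.split():
    o=[]
    for n in ims:
        m=mark_of(ims[n],l);print(l,n,[(np.round(x['location'][::-1]).tolist(),round(x['p'],2)) for x in m[:3]])
        if m and m[0]['p']>.4:o.append((ims[n],m[0]['location'][1],m[0]['location'][0]))
    if len(o)>1:print('   tri',tri(o).round(1))
E
```

```text
{'t': 0.0, 'qpos': array([ 1.18800192e+00,  4.23800235e-01,  1.63068178e+00,  5.67152492e-06,
        1.08857050e+00, -1.90162088e-02]), 'qvel': array([ 0.00079211,  0.00068443, -0.00182308, -0.00248895, -0.00141576,
        0.00135854]), 'joint_torque': array([ 9.28307441e-05, -5.44616747e+01, -2.73678178e+01,  6.45308825e-02,
        2.25404813e-02, -1.10805875e-04]), 'ee_pos': array([222.16138778, 583.60290475, 221.93026481]), 'orientation': array([ 2.58596980e+00,  1.78250573e+00, -1.91633867e-03]), 'ft_force': array([-0.03411296, -0.31537382, -0.65453395]), 'moment': array([ 4.56202694e-02, -7.03447442e-05,  4.36198775e-02]), 'width': 87.82669192197814} 18.700000000000003
scene ['color', 'mtx', 'camera_from_world', 'shot'] [ 982.54306742 -846.68237935  830.9020196 ]
side ['color', 'mtx', 'camera_from_world', 'shot'] [309.777065   607.28699543 874.25541413]
wrist ['color', 'mtx', 'camera_from_world', 'shot'] [158.22951884 608.88106421 384.7986668 ]
chamber scene [([322.0, 230.0], 0.56)]
chamber side [([297.0, 371.0], 0.56)]
chamber wrist []
   tri [509.  195.6  -6.1]
outer_handle
[... 1309 characters left out ...]
 [ 608.1 -254.8  239.4]
clamp_hinge scene [([248.0, 321.0], 0.9)]
clamp_hinge side [([337.0, 156.0], 0.81), ([374.0, 297.0], 0.26), ([252.0, 398.0], 0.2)]
clamp_hinge wrist []
   tri [ 574.8 -258.9  107. ]
reactor0 scene []
reactor0 side [([285.0, 403.0], 0.48)]
reactor0 wrist []
bottle scene [([351.0, 297.0], 0.67)]
bottle side [([255.0, 262.0], 0.73)]
bottle wrist []
   tri [ 6.758e+02 -7.200e+00 -2.000e-01]
beaker scene [([250.0, 263.0], 0.83)]
beaker side [([245.0, 401.0], 0.74), ([373.0, 299.0], 0.71)]
beaker wrist []
   tri [476.6 165.1 -85.2]
wrench scene [([314.0, 345.0], 0.88), ([246.0, 314.0], 0.69)]
wrench side [([284.0, 206.0], 0.88)]
wrench wrist []
   tri [ 671.2 -172.4    6.3]
```

View pics/scene0.png

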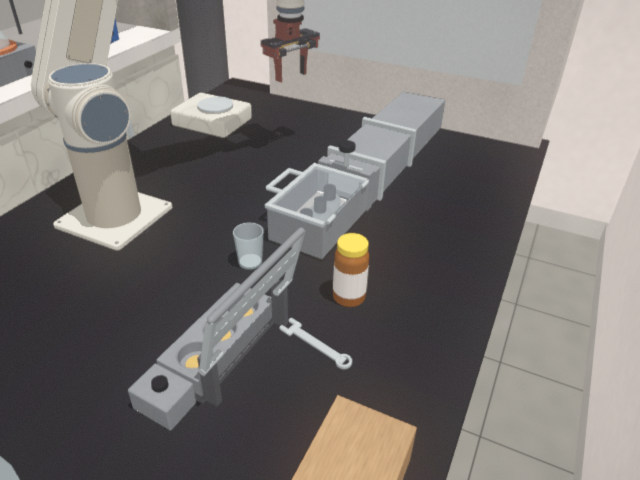

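View pics/side0.png

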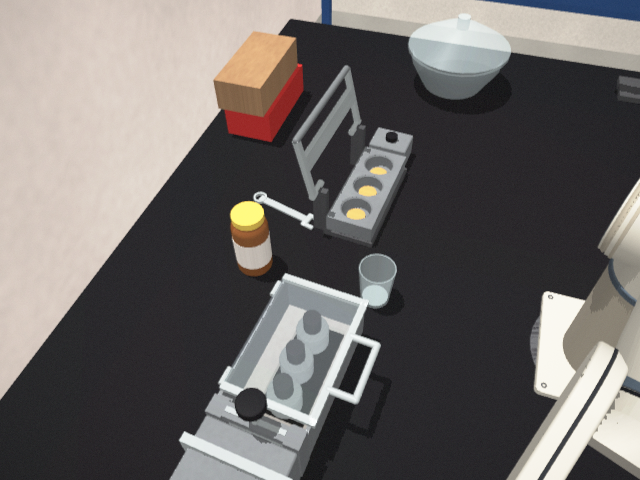

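```bash
python3 - <<'E'
from h import *
from scipy.spatial.transform import Rotation as R
o=get_obs();T=np.eye(4);T[:3,:3]=R.from_rotvec(o['orientation']).as_matrix();T[:3,3]=o['ee_pos']
i=get_image('wrist');print((np.array(i['camera_from_world'])@T).round(3),np.array(i['mtx']));print(T.round(3))
s,d=get_image('scene'),get_image('side')
for a,b in [((245,314),(354,218)),((220,337),(366,194)),((196,366),(378,172))]:print(tri([(s,*a),(d,*b)]))
print(tri([(s,250,263),(d,373,299)]))
E
```

```text
[[ 1.00000e+00  1.00000e-03  1.00000e-03 -3.85000e-01]
 [ 0.00000e+00 -9.67000e-01  2.53000e-01 -2.52880e+01]
 [ 1.00000e-03 -2.53000e-01 -9.67000e-01 -1.74925e+02]
 [ 0.00000e+00  0.00000e+00  0.00000e+00  1.00000e+00]] [[408.01931041   0.         324.71691353]
 [  0.         408.01931041 236.28324676]
 [  0.           0.           1.        ]]
[[ 3.56000e-01  9.35000e-01 -0.00000e+00  2.22387e+02]
 [ 9.35000e-01 -3.56000e-01 -0.00000e+00  5.84076e+02]
 [-0.00000e+00  0.00000e+00 -1.00000e+00  2.22674e+02]
 [ 0.00000e+00  0.00000e+00  0.00000e+00  1.00000e+00]]
[ 509.1088981  -172.32586128   19.32461687]
[ 502.0653914  -250.40122384   21.97731087]
[ 498.08834728 -330.32338523   19.60336843]
[416.67103608   0.94589394  -6.67179538]
```

Three reactors show in the chamber (side view, about (313,322), (296,355), (285,390)). The knob is at (251,403) and looks raised. The clamp is open and all three wells are empty. I'll move above the knob first.

Call:
move_arm(motion=[[40,-32,10,0,0,-0.12,0],[75,-60,15,0,0,-0.24,0],[110,-90,20,0,0,-0.36,0],[140,-115,20,0,0,-0.48,0],[170,-140,20,0,0,-0.6,0]])

```text
t: 2.82
ee_pos: [383.4, 451.5, 243.2]
orientation: [-3.0, -0.931, -0.002]
ft_force: [1.1, 0.5, 0.6]
width: 57.9
```

Call:
move_arm(motion=[[30,-25,0,0,0,-0.12,0],[60,-50,0,0,0,-0.24,0],[90,-75,0,0,0,-0.36,0],[120,-100,0,0,0,-0.48,0],[122,-101,0,0,0,-0.6,0]])

```text
t: 3.23
ee_pos: [508.6, 347.6, 242.7]
orientation: [3.141, -0.005, 0.003]
ft_force: [-0.7, 0.2, -0.0]
width: 24.6
```

```bash
python3 - <<'E'
from h import *
from scipy.spatial.transform import Rotation as R
o=get_obs();print(o['ee_pos'],R.from_rotvec(o['orientation']).as_matrix().round(3),o['width'])
i={n:get_image(n) for n in('scene','side','wrist')}
save(i['wrist'],'w1')
for l in 'outer_handle outer_hinge inner_knob chamber reactor0'.split():
    ob=[]
    for n in i:
        m=mark_of(i[n],l);print(l,n,[(np.round(x['location'][::-1],1).tolist(),round(x['p'],2)) for x in m[:4]])
        if m and m[0]['p']>.4:ob.append((i[n],m[0]['location'][1],m[0]['location'][0]))
    if len(ob)>1:print('   tri',tri(ob).round(1))
E
```

```text
[508.60734619 347.64995533 242.7153637 ] [[ 1.    -0.003  0.002]
 [-0.003 -1.    -0.001]
 [ 0.002  0.001 -1.   ]] 24.60286054621162
outer_handle scene [([279.5, 176.8], 0.96)]
outer_handle side [([363.4, 369.7], 0.65)]
outer_handle wrist []
   tri [382.7 213.9 109.8]
outer_hinge scene [([346.5, 201.3], 0.7)]
outer_hinge side []
outer_hinge wrist []
inner_knob scene [([347.1, 142.2], 0.62)]
inner_knob side [([248.9, 400.6], 0.68)]
inner_knob wrist [([333.2, 262.7], 0.55)]
   tri [511.1 343.6 178.8]
chamber scene [([320.2, 227.1], 0.74), ([345.6, 197.7], 0.29)]
chamber side [([296.9, 373.3], 0.86)]
chamber wrist [([321.0, 333.4], 0.84)]
   tri [503.5 201.8  -1.7]
reactor0 scene []
reactor0 side [([283.8, 405.3], 0.5)]
reactor0 wrist []
```

Call:
move_arm(motion=[[3,-4,-20,0,0,-0.03,0],[3,-4,-40,0,0,-0.06,0],[3,-4,-55,0,0,-0.07,0],[3,-4,-60,0,0,-0.07,0],[3,-4,-62,0,0,-0.07,0]])

```text
t: 4.55
ee_pos: [506.6, 347.2, 179.4]
orientation: [3.139, -0.098, -0.003]
ft_force: [0.5, 0.4, 0.2]
width: 0.6
```

Call:
move_arm(motion=[[0,0,-2,0,0,0,0],[0,0,-4,0,0,0,0],[0,0,-6,0,0,0,0],[0,0,-8,0,0,0,0],[0,0,-10,0,0,0,0]])

```text
t: 4.97
ee_pos: [507.7, 348.0, 171.3]
orientation: [-3.139, 0.099, -0.003]
ft_force: [0.6, 0.2, 2.1]
width: 0.8
```

Call:
move_arm(motion=[[0,0,-2,0,0,0,0],[0,0,-4,0,0,0,0],[0,0,-6,0,0,0,0],[0,0,-7,0,0,0,0],[0,0,-8,0,0,0,0]])

```text
t: 5.38
ee_pos: [507.3, 347.7, 162.5]
orientation: [-3.14, 0.099, -0.0]
ft_force: [1.3, 1.5, 2.5]
width: 0.2
```

Call:
move_arm(motion=[[0,0,-1,0,0,0,0],[0,0,-2,0,0,0,0],[0,0,-3,0,0,0,0],[0,0,-4,0,0,0,0],[0,0,-4,0,0,0,0]])

```text
t: 5.8
ee_pos: [507.4, 347.8, 160.3]
orientation: [-3.14, 0.099, -0.001]
ft_force: [-3.0, -1.7, 15.5]
width: 0.6
```

Call:
move_arm(motion=[[0,0,-0.5,0,0,0,0],[0,0,-0.5,0,0,0,0],[0,0,20,0,0,0,30],[0,0,50,0,0,0,60],[0,0,70,0,0,0,60]])

```text
t: 6.22
ee_pos: [506.6, 347.3, 229.7]
orientation: [3.139, -0.099, -0.002]
ft_force: [0.4, 0.4, 0.3]
width: 16.8
```

Call:
move_arm(motion=[[-25,-27,5,0,0,0,60],[-50,-54,10,0,0,0,60],[-75,-80,10,0,0,0,60],[-100,-108,10,0,0,0,60],[-122,-133,10,0,0,0,60]])

```text
t: 6.63
ee_pos: [382.5, 212.8, 237.8]
orientation: [3.139, -0.098, -0.004]
ft_force: [0.1, -0.2, 0.5]
width: 51.0
```

```bash
python3 - <<'E'
from h import *
o=get_obs();print(o['ee_pos'],o['orientation'],o['width'])
i={n:get_image(n) for n in('scene','side','wrist')}
save(i['wrist'],'w2')
for l in 'outer_handle outer_hinge inner_knob chamber reactor0'.split():
    ob=[]
    for n in i:
        m=mark_of(i[n],l);print(l,n,[(np.round(x['location'][::-1],1).tolist(),round(x['p'],2)) for x in m[:4]])
        if m and m[0]['p']>.4:ob.append((i[n],m[0]['location'][1],m[0]['location'][0]))
    if len(ob)>1:print('   tri',tri(ob).round(1))
m=mark_of(i['wrist'],'outer_handle')
if m:print(at_z(i['wrist'],m[0]['location'][1],m[0]['location'][0],104.5))
E
```

```text
[382.45575119 212.76080724 237.78847576] [ 3.13864376 -0.09825628 -0.00364089] 50.98804473708138
outer_handle scene [([277.6, 177.9], 0.76)]
outer_handle side [([362.4, 368.5], 0.86), ([322.7, 101.1], 0.16)]
outer_handle wrist [([322.7, 220.0], 0.84)]
   tri [380.8 212.8 107.2]
outer_hinge scene [([348.2, 200.5], 0.81)]
outer_hinge side [([253.9, 326.4], 0.93)]
outer_hinge wrist [([594.7, 222.6], 0.68)]
   tri [578.6 197.3 105.6]
inner_knob scene [([344.7, 149.1], 0.7), ([348.0, 202.3], 0.59)]
inner_knob side [([249.1, 409.3], 0.89)]
inner_knob wrist []
   tri [508.8 345.1 157.8]
chamber scene [([195.6, 365.9], 0.71), ([318.9, 226.5], 0.63), ([245.7, 315.3], 0.3)]
chamber side [([299.9, 369.7], 0.68)]
chamber wrist [([443.7, 201.0], 0.88)]
   tri [ 485.    23.8 -284. ]
reactor0 scene []
reactor0 side [([284.7, 401.7], 0.51)]
reactor0 wrist []
[378.88068963 215.00737001 104.5       ]
```

View pics/w2.png

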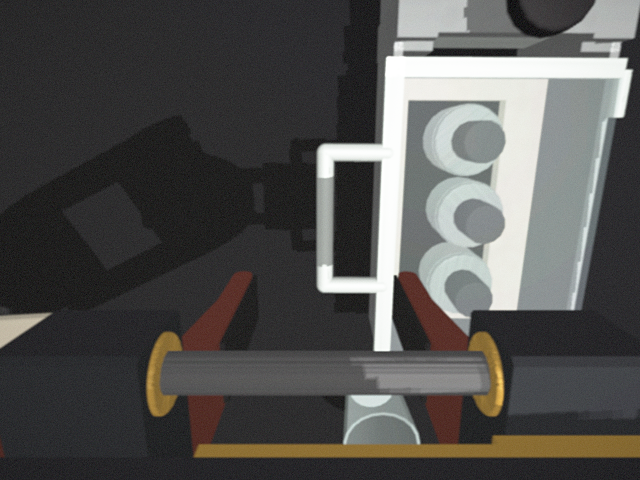

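The wrist view shows the handle bar at column 325, rows 150–290. The three caps are at about (484,143), (485,217) and (468,293). The knob now triangulates to z of about 158, so the inner door is shut.

Call:
move_arm(motion=[[-1,0,-20,0,0,0,40],[-1,0,-40,0,0,0,40],[-1,0,-70,0,0,0,40],[-1,0,-85,0,0,0,40],[-1,0,-95,0,0,0,40]])

```text
t: 8.0
ee_pos: [383.2, 214.1, 141.8]
orientation: [3.139, -0.099, -0.004]
ft_force: [0.2, -0.2, 1.1]
width: 40.2
```

Call:
move_arm(motion=[[0,0,-15,0,0,0,40],[0,0,-30,0,0,0,40],[0,0,-45,0,0,0,40],[0,0,-54,0,0,0,40],[0,0,-54,0,0,0,40]])

```text
t: 8.42
ee_pos: [383.2, 214.1, 88.1]
orientation: [3.139, -0.099, -0.004]
ft_force: [-0.8, 0.3, -0.5]
width: 39.9
```

Call:
move_arm(motion=[[0,0,0,0,0,0,5],[0,0,0,0,0,0,5],[0,0,0,0,0,0,5],[0,0,0,0,0,0,5],[0,0,0,0,0,0,5]])

```text
t: 8.83
ee_pos: [379.6, 214.6, 89.8]
orientation: [3.139, -0.104, -0.014]
ft_force: [-16.4, 14.4, 18.9]
width: 10.9
```

Call:
move_arm(motion=[[-3,0,1,0,0,0,5],[-2.5,0,13,0,0,0,5],[-1.5,0,25,0,0,0,5],[0.5,0,37,0,0,0,5],[3,-0.5,48,0,0,0,5]])

```text
t: 9.25
ee_pos: [385.1, 214.2, 138.1]
orientation: [-3.14, 0.1, 0.006]
ft_force: [-6.9, 5.9, -1.2]
width: 11.5
```

Call:
move_arm(motion=[[7,-0.5,23,0,0,0,5],[17,-1.3,45,0,0,0,5],[29,-2.3,65,0,0,0,5],[44,-3.4,84,0,0,0,5],[61,-4.8,101,0,0,0,5]])

```text
t: 9.67
ee_pos: [442.6, 210.1, 240.2]
orientation: [-3.138, 0.101, 0.018]
ft_force: [-21.8, 8.3, 17.8]
width: 11.4
```

Call:
move_arm(motion=[[16,-1.5,18,0,0,0,5],[36,-3,31,0,0,0,5],[58,-4.8,41,0,0,0,5],[81,-6.6,49,0,0,0,5],[104,-8.4,53,0,0,0,5]])

```text
t: 10.08
ee_pos: [552.9, 201.6, 294.2]
orientation: [-3.138, 0.099, -0.002]
ft_force: [-2.9, 2.9, 4.3]
width: 10.9
```

Call:
move_arm(motion=[[16,-1.2,1.4,0,0,0,5],[32,-2.5,1.6,0,0,0,5],[48,-3.7,0.5,0,0,0,5],[62,-4.8,-1.5,0,0,0,5],[62,-4.8,-1.5,0,0,0,5]])

```text
t: 10.5
ee_pos: [616.3, 196.5, 290.9]
orientation: [-3.138, 0.1, -0.004]
ft_force: [1.4, 2.8, 4.5]
width: 10.9
```

Call:
move_arm(motion=[[0,0,0,0,0,0,40],[0,0,0,0,0,0,40],[0,0,0,0,0,0,40],[0,0,20,0,0,0,40],[0,0,45,0,0,0,40]])

```text
t: 10.92
ee_pos: [612.0, 195.6, 333.2]
orientation: [3.138, -0.098, -0.008]
ft_force: [0.1, 0.5, -0.7]
width: 38.7
```

Call:
move_arm(motion=[[-30,0,10,0,0,0,60],[-65,0,10,0,0,0,60],[-95,-3,-10,0,0,0,60],[-115,-5,-35,0,0,0,60],[-117,-5,-70,0,0,0,60]])

```text
t: 11.33
ee_pos: [494.3, 191.0, 266.8]
orientation: [-3.139, 0.097, -0.005]
ft_force: [0.3, 0.1, 0.6]
width: 60.0
```

```bash
python3 - <<'E'
from h import *
o=get_obs();print(o['ee_pos'],o['orientation'],o['width'])
i={n:get_image(n) for n in('scene','side','wrist')}
for n in i:save(i[n],n+'3')
for l in 'outer_handle outer_hinge inner_knob chamber reactor0 reactor1'.split():
    ob=[]
    for n in i:
        m=mark_of(i[n],l);print(l,n,[(np.round(x['location'][::-1],1).tolist(),round(x['p'],2)) for x in m[:4]])
        if m and m[0]['p']>.4:ob.append((i[n],m[0]['location'][1],m[0]['location'][0]))
    if len(ob)>1:print('   tri',tri(ob).round(1))
for n in i:
    for m in mark_of(i[n],'reactor0'):print(n,at_z(i[n],m['location'][1],m['location'][0],8).round(1),m['p'])
    print([(np.round(x['bbox']).tolist(),round(x['p'],2)) for x in recognise(i[n],'reactor0')])
E
```

```text
[494.32762026 191.01257115 266.79286709] [-3.1388157   0.097181   -0.00510687] 59.970107171864775
outer_handle scene [([370.5, 132.2], 0.65)]
outer_handle side [([204.8, 244.9], 0.63)]
outer_handle wrist []
   tri [626.2 195.2 297.6]
outer_hinge scene [([348.2, 200.3], 0.78)]
outer_hinge side [([253.5, 328.7], 0.65)]
outer_hinge wrist [([435.7, 198.8], 0.61)]
   tri [578.5 198.8 104.6]
inner_knob scene [([345.7, 149.4], 0.91)]
inner_knob side [([249.1, 406.6], 0.65)]
inner_knob wrist []
   tri [511.3 342.4 158.7]
chamber scene [([321.6, 224.5], 0.66), ([195.0, 363.5], 0.36)]
chamber side [([298.8, 371.0], 0.58), ([246.8, 406.1], 0.43)]
chamber wrist [([271.4, 361.4], 0.18)]
   tri [504.2 201.3   6.8]
reactor0 scene [([318.6, 226.6], 0.89), ([328.2, 212.6], 0.63)]
reactor0 side [([297.8, 366.6], 0.88), ([312.3, 340.7], 0.56), ([284.4, 405.4], 0.56)]
reactor0 wrist [([329.7, 122.9], 0.78), ([337.0, 187.8], 0.65)]
   tri [499.6 224.4   4.6]
reactor1 scene [([318.6, 226.6], 0.89), ([328.2, 212.6], 0.63)]
reactor1 side [([297.8, 366.6], 0.88), ([312.3, 340.7], 0.56), ([284.4, 405.4], 0.56)]
reactor1 wrist [([329.7, 122.9], 0.78), ([337.0, 187.8], 0.65)]
   tri [499.6 224.4   4.6]
scene [506.5 190.1   8. ] 0.89
scene [502.1 259.    8. ] 0.63
[([320.0, 214.0, 16.0, 27.0], 0.76), ([308.0, 215.0, 14.0, 16.0], 0.47), ([329.0, 194.0, 9.0, 18.0], 0.46)]
side [504.  192.4   8. ] 0.88
side [496.9 135.3   8. ] 0.56
side [500.5 266.7   8. ] 0.56
[([284.0, 397.0, 36.0, 47.0], 0.97), ([314.0, 333.0, 33.0, 43.0], 0.96), ([295.0, 362.0, 38.0, 46.0], 0.83)]
wrist [500.5 263.9   8. ] 0.78
wrist [504.1 199.6   8. ] 0.65
[([331.0, 124.0, 65.0, 68.0], 0.87), ([335.0, 258.0, 62.0, 66.0], 0.64), ([341.0, 193.0, 67.0, 63.0], 0.6)]
```

View pics/wrist3.png

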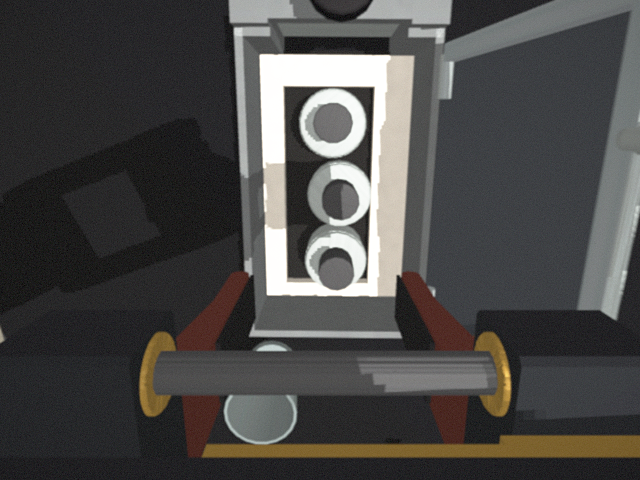

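The door stands fully open. The three cap tops are at about (333,123), (341,198) and (337,275) in the wrist view. Next I compute their positions and check them against the side view.

```bash
python3 - <<'E'
from h import *
i=get_image('wrist');
for c in [(333,123),(341,198),(337,275)]:print(at_z(i,*c,88).round(1))
s=get_image('scene');d=get_image('side')
for n,im in(('side',d),('wrist',i)):
  for m in mark_of(im,'reactor0'):
    p=at_z(im,m['location'][1],m['location'][0],8);print(n,p.round(1),m['p'],'cap px',proj(im,p+[0,0,80]).round())
for w,z in (((500,262,88),1),((504,196,88),1),((500,131,88),1)):print(proj(d,w).round(),proj(s,w).round())
cv2.imwrite('pics/sidecrop.png',cv2.resize(cv2.cvtColor(d['color'][270:450,200:400],cv2.COLOR_RGB2BGR),None,fx=3,fy=3,interpolation=cv2.INTER_CUBIC))
E
```

```text
[508.8 264.7  88. ]
[511.9 203.6  88. ]
[504.7 135.3  88. ]
side [509.  199.8   8. ] 0.89 cap px [291. 346.]
side [491.8 138.4   8. ] 0.77 cap px [313. 319.]
side [498.  260.3   8. ] 0.77 cap px [284. 381.]
wrist [506.3 197.9   8. ] 0.67 cap px [335. 205.]
wrist [499.  137.3   8. ] 0.62 cap px [330. 273.]
wrist [503.1 264.4   8. ] 0.6 cap px [326. 124.]
[283. 381.] [329. 186.]
[295. 345.] [319. 199.]
[310. 314.] [306. 212.]
```

View pics/sidecrop.png

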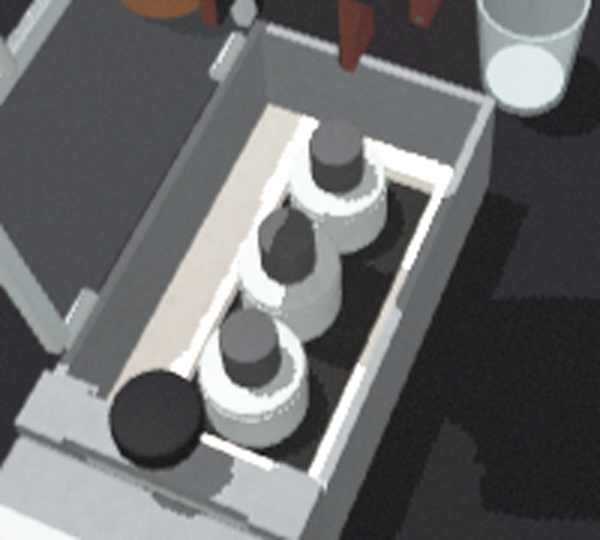

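Call:
move_arm(motion=[[0,0,0,0,0,0.12,50],[0,-10,0,0,0,0.24,50],[0,-20,0,0,0,0.36,50],[0,-30,0,0,0,0.48,50],[0,-40,0,0,0,0.6,50]])

```text
t: 13.35
ee_pos: [497.1, 150.7, 265.0]
orientation: [3.026, 0.843, 0.0]
ft_force: [-0.2, -0.1, -0.4]
width: 50.2
```

Call:
move_arm(motion=[[0,-5,0,0,0,0.12,50],[2,-10,0,0,0,0.24,50],[4,-16,-20,0,0,0.36,50],[6,-16,-40,0,0,0.48,50],[6,-16,-60,0,0,0.6,50]])

```text
t: 13.77
ee_pos: [503.8, 134.9, 204.8]
orientation: [2.642, 1.698, 0.003]
ft_force: [-0.3, 0.4, -0.2]
width: 49.8
```

Call:
move_arm(motion=[[0,0,-20,0,0,0.12,50],[0,0,-40,0,0,0.24,50],[0,0,-60,0,0,0.37,50],[0,0,-75,0,0,0.37,50],[0,0,-75,0,0,0.37,50]])

```text
t: 14.18
ee_pos: [501.2, 134.6, 127.3]
orientation: [-2.289, -2.148, 0.007]
ft_force: [-0.8, -0.9, 0.0]
width: 49.9
```

```bash
python3 - <<'E'
from h import *
o=get_obs();print(o['ee_pos'],o['orientation'],o['width'],o['qpos'])
i=get_image('wrist');save(i,'w4');print(proj(i,o['ee_pos']))
print([(np.round(x['bbox']).tolist(),round(x['p'],2)) for x in recognise(i,'reactor0')])
for m in mark_of(i,'reactor0'):print(at_z(i,m['location'][1],m['location'][0],8).round(1),m)
E
```

```text
[501.20039656 134.62631176 127.31215043] [-2.28913625 -2.14790296  0.00703955] 49.86991682888479 [ 2.39480353e-01  4.10066186e-01  1.92622169e+00  2.71116853e-06
  8.10456852e-01 -1.26767828e+00]
[323.96291701 294.91290633]
[([536.0, 230.0, 131.0, 97.0], 0.92), ([329.0, 238.0, 94.0, 99.0], 0.72)]
[506.3 200.2   8. ] {'location': [231.2, 417.1], 'p': 0.91}
[502.7 262.7   8. ] {'location': [220.8, 505.6], 'p': 0.88}
[496.3 135.3   8. ] {'location': [223.2, 325.3], 'p': 0.74}
```

View pics/w4.png

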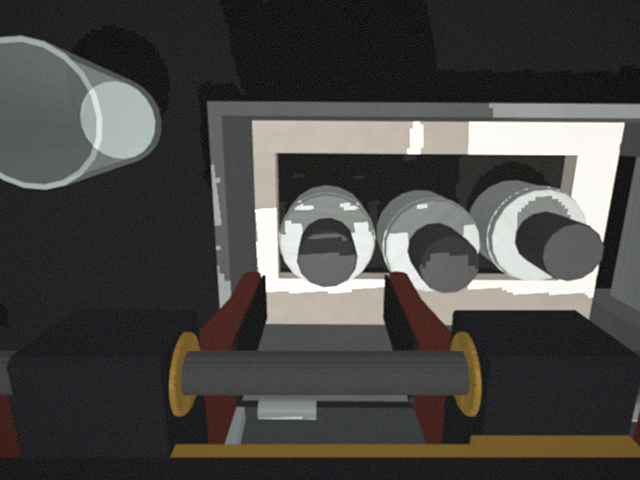

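The far reactor's cap top is centred at about (328,262), roughly between the fingers. The reactor standing at (445,258) is its neighbour.

```bash
python3 - <<'E'
from h import *
i=get_image('wrist')
for c in ((328,262),(448,262),(573,250)):print(at_z(i,*c,88).round(1))
g=i['color'][200:300,280:380].astype(int);m=(g.max(2)<110)
print('\n'.join(''.join('#' if v<75 else '+' if v<110 else '.' for v in r[::2]) for r in g.max(2)[20::4]))
E
```

```text
[503.  137.3  88. ]
[507.1 200.7  88. ]
[504.8 266.   88. ]
.............+##################+.............##+.
............######################+...........+#.+
...........####++++++++.+##########............#++
..........+####+##+.++.......+.++##............+.+
..........##########################...........#++
.........+##########################+..........##+
.........############################.........####
+........+++++++.+###########+++++++++........####
#........+.++.++++.....+.+++.++..++++........#####
##.......+++++.+++++..+++++.++.++++++.......######
###+......+..++.+++.+.++.+...++++++++.....+#######
#####.....++.+++++++.++..+.++++.++++.....#########
............+++++++.+..+++.+++++++................
..............+.++++.+..+++++.+++.................
.................++++++++.+++.....................
..................................................
..................................................
..................................................
..................................................
..................................................
```

Call:
move_arm(motion=[[0,1.5,-15,0,0,0,50],[0,1.5,-30,0,0,0,50],[0,1.5,-45,0,0,0,50],[0,1.5,-63,0,0,0,50],[0,1.5,-63,0,0,0,50]])

```text
t: 14.8
ee_pos: [502.3, 136.4, 65.8]
orientation: [-2.291, -2.148, 0.003]
ft_force: [-0.7, -0.5, 0.7]
width: 49.7
```

Call:
move_arm(motion=[[0,0,0,0,0,0,22],[0,0,0,0,0,0,22],[0,0,0,0,0,0,22],[0,0,0,0,0,0,22],[0,0,0,0,0,0,22]])

```text
t: 15.22
ee_pos: [504.2, 136.7, 68.3]
orientation: [2.29, 2.149, 0.003]
ft_force: [0.1, -2.9, 6.8]
width: 31.3
```

Call:
move_arm(motion=[[0,0,10,0,0,0,22],[0,0,35,0,0,0,22],[0,0,65,0,0,0,22],[0,0,95,0,0,0,22],[0,0,125,0,0,0,22]])

```text
t: 15.63
ee_pos: [502.2, 136.5, 193.6]
orientation: [-2.291, -2.149, 0.002]
ft_force: [0.6, -0.4, -2.7]
width: 31.2
```

Call:
move_arm(motion=[[0,-30,0,0,0,0,22],[0,-70,0,0,0,0,22],[0,-110,0,0,0,0,22],[0,-150,0,0,0,0,22],[0,-190,0,0,0,0,22]])

```text
t: 16.05
ee_pos: [502.3, -54.8, 192.6]
orientation: [-2.29, -2.15, -0.0]
ft_force: [-0.3, -0.3, -3.4]
width: 31.5
```

Call:
move_arm(motion=[[0,-40,0,0,0,0,22],[0,-80,0,0,0,0,22],[0,-120,0,0,0,0,22],[0,-160,0,0,0,0,22],[0,-195,0,0,0,0,22]])

```text
t: 16.47
ee_pos: [502.3, -250.6, 192.5]
orientation: [-2.292, -2.149, 0.0]
ft_force: [-0.5, 0.3, -3.4]
width: 31.5
```

```bash
python3 - <<'E'
from h import *
o=get_obs();print(o['ee_pos'],o['orientation'],o['width'],o['qpos'],o['ft_force'])
i={n:get_image(n) for n in('scene','side','wrist')};save(i['wrist'],'w5')
for n in i:
  for l,z in(('well0',20),('reactor0',8)):
    for m in mark_of(i[n],l)[:4]:print(n,l,at_z(i[n],m['location'][1],m['location'][0],z).round(1),np.round(m['location'][::-1]),m['p'])
for n in('scene','side'):
    m=mark_of(i[n],'block')[0];print(n,'block',at_z(i[n],m['location'][1],m['location'][0],0).round(1))
E
```

```text
[ 502.32177749 -250.58285839  192.50248058] [-2.29176464e+00 -2.14852426e+00  1.34222680e-04] 31.507013545946933 [-4.83918698e-01  3.68408309e-01  1.79626693e+00 -1.79848909e-05
  9.77135287e-01 -1.99020883e+00] [-0.48716932  0.32188445 -3.40593045]
scene well0 [ 495.1 -242.5   20. ] [220. 334.] 0.7
scene well0 [ 487.1 -324.6   20. ] [192. 362.] 0.6
scene well0 [ 511.4 -177.3   20. ] [244. 316.] 0.58
scene reactor0 [509.6 197.5   8. ] [321. 225.] 0.84
scene reactor0 [506.6 267.1   8. ] [331. 212.] 0.67
scene reactor0 [ 405.1 -140.5    8. ] [212. 293.] 0.65
scene reactor0 [674.9  -5.5   8. ] [350. 293.] 0.38
side well0 [ 506.9 -239.4   20. ] [363. 197.] 0.97
side well0 [ 490.9 -321.9   20. ] [380. 175.] 0.95
side well0 [ 501.4 -176.2   20. ] [358. 217.] 0.91
side well0 [ 528.2 -381.3   20. ] [371. 156.] 0.41
side reactor0 [506.4 199.7   8. ] [295. 370.] 0.96
side reactor0 [ 527.9 -401.4    8. ] [373. 155.] 0.96
side reactor0 [499.8 259.8   8. ] [286. 402.] 0.83
wrist well0 [ 508.8 -175.9   20. ] [417. 214.] 0.88
wrist well0 [ 496.8 -326.8   20. ] [236. 212.] 0.6
wrist reactor0 [ 531.6 -255.2    8. ] [325. 243.] 0.94
scene block [ 489.9 -250.4   -0. ]
side block [ 493.  -252.9    0. ]
```

View pics/w5.png

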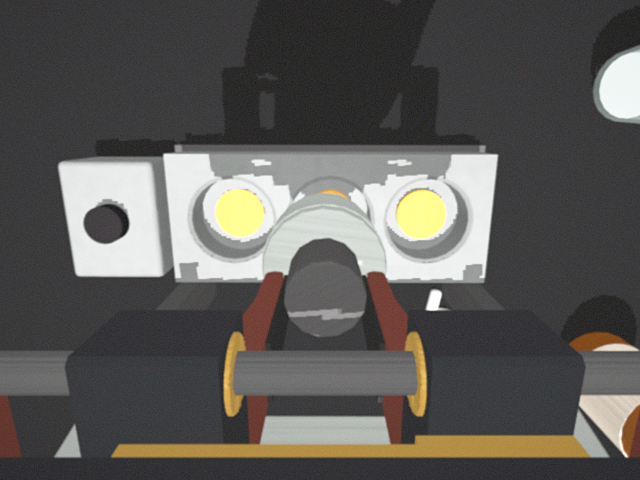

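The wells' rims are centred at about (232,220) for well0 and (427,219) for well2, with yellow pads inside. The held reactor sits at column 325, between the fingers.

```bash
python3 - <<'E'
from h import *
i=get_image('wrist');g=cv2.cvtColor(i['color'],cv2.COLOR_RGB2HSV)
m=((g[...,0]>15)&(g[...,0]<40)&(g[...,1]>90)&(g[...,2]>120)).astype(np.uint8)
n,_,st,ce=cv2.connectedComponentsWithStats(m)
for s,c in zip(st,ce):
    if s[4]>300 and c[1]<300: print(s,c,at_z(i,*c,20).round(1),at_z(i,*c,26).round(1))
for c in((232,220),(427,219)):print('rim',at_z(i,*c,50).round(1))
print('reactor', at_z(i,325,243,134).round(1))
d=get_image('side');print([(x['location'],x['p'],at_z(d,x['location'][1],x['location'][0],134)) for x in mark_of(d,'reactor0')])
h=cv2.cvtColor(i['color'][140:300,150:510],cv2.COLOR_RGB2BGR);cv2.imwrite('pics/w5c.png',cv2.resize(h,None,fx=2.2,fy=2.2))
E
```

```text
[     0      0    640    480 294043] [317.91343103 233.60789748] [ 519.6 -254.    20. ] [ 518.  -253.8   26. ]
[ 208  190   48   46 1744] [231.56708716 212.37672018] [ 496.8 -324.8   20. ] [ 495.7 -323.3   26. ]
[ 389  191   49   48 1845] [412.71761518 214.22330623] [ 507.8 -173.7   20. ] [ 506.5 -175.    26. ]
rim [ 497.2 -317.8   50. ]
rim [ 505.7 -169.    50. ]
reactor [ 496.4 -246.5  134. ]
[([368.3, 294.9], 0.94, array([478.94046448, 256.78158897, 134.        ])), ([160.5, 372.9], 0.82, array([ 490.87112561, -236.6876711 ,  134.        ])), ([404.8, 281.6], 0.76, array([476.9419081 , 316.68268255, 134.        ])), ([218.6, 356.8], 0.53, array([476.56532702, -68.15904727, 134.        ]))]
```

View pics/w5c.png

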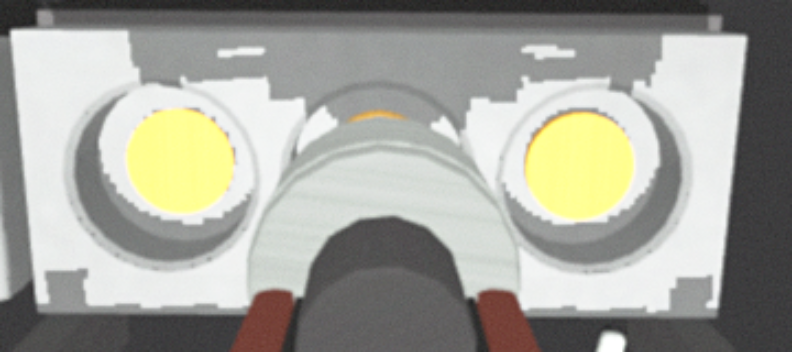

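```bash
python3 - <<'E'
from h import *
i=get_image('wrist');o=get_obs();print(o['ee_pos'],o['qvel'].round(3))
c=o['ee_pos'].copy()
for z in (18,20,22,24):
    C=c+[0,0,z];
    t=np.linspace(0,6.283,60);P=np.array([proj(i,C+[16*np.cos(a),16*np.sin(a),0]) for a in t]);print(z,proj(i,C).round(1),P.min(0).round(1),P.max(0).round(1))
v=i['color'].max(2)
print(v[250:345,326].tolist());print(v[300,275:375].tolist())
E
```

```text
[ 503.25951327 -248.01432612  192.08264167] [-0.006  0.002 -0.003  0.001  0.001  0.002]
18 [323.4 313.2] [282.  274.1] [364.9 350.4]
20 [323.4 315.5] [281.5 275.9] [365.4 353. ]
22 [323.4 317.8] [280.9 277.8] [365.9 355.8]
24 [323.4 320.2] [280.3 279.8] [366.4 358.6]
[85, 79, 83, 82, 81, 80, 84, 83, 87, 80, 82, 96, 108, 105, 103, 102, 96, 98, 100, 97, 100, 102, 98, 100, 96, 101, 99, 99, 100, 96, 97, 100, 96, 102, 100, 102, 99, 100, 94, 97, 96, 99, 106, 92, 97, 98, 99, 100, 97, 97, 97, 98, 99, 98, 93, 97, 97, 98, 99, 99, 100, 101, 95, 123, 160, 163, 163, 165, 148, 112, 94, 94, 100, 94, 96, 94, 97, 100, 97, 99, 97, 94, 96, 99, 95, 95, 84, 67, 61, 65, 61, 62, 65, 61, 63]
[110, 113, 83, 58, 42, 48, 49, 51, 61, 76, 90, 94, 97, 97, 101, 100, 102, 97, 100, 99, 98, 101, 94, 97, 99, 97, 100, 99, 95, 100, 98, 98, 101, 94, 101, 97, 97, 97, 100, 97, 101, 97, 101, 98, 102, 93, 95, 95, 95, 97, 98, 97, 95, 95, 90, 99, 98, 95, 95, 95, 102, 93, 96, 93, 100, 94, 100, 99, 92, 92, 100, 95, 94, 95, 93, 99, 98, 99, 96, 95, 95, 101, 101, 100, 98, 100, 99, 100, 97, 99, 91, 65, 48, 43, 42, 47, 46, 65, 99, 114]
```

Call:
move_arm(motion=[[-1.7,-35,0,0,0,0,22],[-1.7,-76,-15,0,0,0,22],[-1.7,-76,-40,0,0,0,22],[-1.7,-76,-60,0,0,0,22],[-1.7,-76,-60,0,0,0,22]])

```text
t: 17.63
ee_pos: [498.8, -323.5, 128.0]
orientation: [-2.287, -2.143, 0.002]
ft_force: [-2.0, 0.8, -4.3]
width: 31.4
```

```bash
python3 - <<'E'
from h import *
for k in range(4):get_image('side')
i={n:get_image(n) for n in('side','wrist')};o=get_obs();print(o['ee_pos'],o['ft_force'])
for n in i:
  for m in mark_of(i[n],'reactor0')[:4]:print(n,at_z(i[n],m['location'][1],m['location'][0],66).round(1),np.round(m['location'][::-1]),m['p'])
a=i['wrist']['color'][130:370,190:470];b=i['side']['color'][100:260,310:450]
a=cv2.resize(a,None,fx=1.65,fy=1.65);b=cv2.resize(b,None,fx=2.47,fy=2.47,interpolation=2)
h=min(a.shape[0],b.shape[0]);save({'color':np.hstack([a[:h],b[:h]])},'c6')
E
```

```text
[ 502.42837444 -324.57664507  133.59987785] [ 0.99789905 -0.29183238 -3.24139651]
side [ 490.3 -335.    66. ] [383. 156.] 0.97
side [488.9 281.7  66. ] [286. 401.] 0.9
side [495.2 225.   66. ] [294. 368.] 0.62
wrist [ 498.6 -325.1   66. ] [323. 243.] 0.83
```

View pics/c6.png

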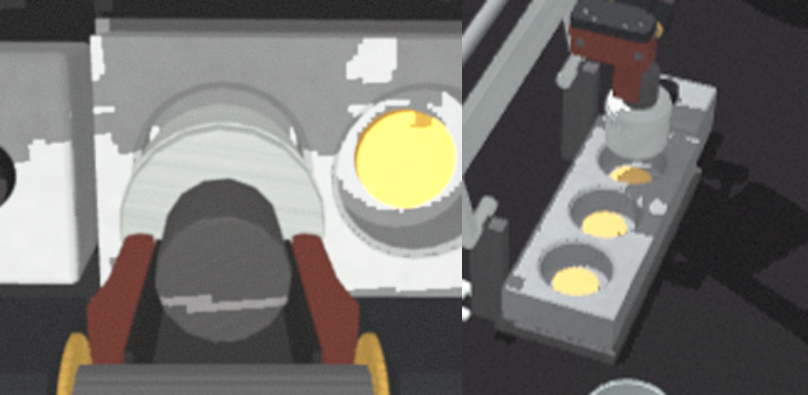

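The held reactor is centred in y over well0, and its x estimates agree to about 2 mm. I'll lower it slowly and watch the force.

Call:
move_arm(motion=[[-0.8,0.5,-7,0,0,0,22],[-0.8,0.5,-13,0,0,0,22],[-0.8,0.5,-18,0,0,0,22],[-0.8,0.5,-22,0,0,0,22],[-0.8,0.5,-26,0,0,0,22]])

```text
t: 18.45
ee_pos: [503.3, -325.1, 107.5]
orientation: [2.288, 2.145, 0.003]
ft_force: [7.0, 1.6, 18.7]
width: 31.3
```

Call:
move_arm(motion=[[0,0,-2,0,0,0,22],[0,0,-4,0,0,0,22],[0,0,-6,0,0,0,22],[0,0,-8,0,0,0,22],[0,0,-8,0,0,0,22]])

```text
t: 18.87
ee_pos: [507.1, -326.4, 102.2]
orientation: [2.282, 2.14, 0.008]
ft_force: [9.5, 2.0, 17.3]
width: 32.0
```

Call:
move_arm(motion=[[0,0,5,0,0,0,22],[1,0,14,0,0,0,22],[3,0,20,0,0,0,22],[3,0,20,0,0,0,22],[3,0,20,0,0,0,22]])

```text
t: 19.28
ee_pos: [503.4, -323.8, 117.9]
orientation: [-2.291, -2.149, 0.0]
ft_force: [0.6, -0.0, -3.7]
width: 31.3
```

```bash
python3 - <<'E'
from h import *
for k in range(3):get_image('side')
i={n:get_image(n) for n in('side','wrist','scene')};o=get_obs();print(o['ee_pos'],o['ft_force'],o['orientation'])
for n in i:
  for m in mark_of(i[n],'reactor0')[:4]:print(n,at_z(i[n],m['location'][1],m['location'][0],60).round(1),np.round(m['location'][::-1]),m['p'])
a=i['wrist']['color'][130:370,190:470];b=i['scene']['color'][290:410,140:280]
a=cv2.resize(a,None,fx=1.65,fy=1.65);b=cv2.resize(b,None,fx=3.2,fy=3.2,interpolation=2)[:396]
h=min(a.shape[0],b.shape[0]);x=np.hstack([a[:h],b[:h,:330]]);save({'color':x},'c7')
W=i['wrist'];t=np.linspace(0,6.283,120)
def circ(c,r):
    P=np.array([proj(W,np.array(c)+[r*np.cos(a),r*np.sin(a),0]) for a in t]);return P.min(0).round(1),P.max(0).round(1)
print('rim',circ((496.8,-324,50),31.5));
v=W['color'].max(2);print(v[180:345,324].tolist())
e=o['ee_pos']
for zo in(14,18,22):
  for dx in(-4,-8):print(zo,dx,'top',circ(e+[dx,0,zo],16),'sh',circ(e+[dx,0,zo-34],29),'bot',circ(e+[dx,0,zo-80],29))
E
```

```text
[ 503.2700363  -323.73911792  117.54937098] [-0.46866551 -0.22776378 -3.12896385] [-2.29061516e+00 -2.14868570e+00  3.79105043e-04]
side [ 482.8 -312.2   60. ] [383. 165.] 0.92
side [487.8 286.7  60. ] [285. 405.] 0.82
side [498.2 221.6  60. ] [294. 368.] 0.69
side [ 487.6 -293.    60. ] [379. 170.] 0.45
wrist [ 492.8 -321.2   60. ] [327. 237.] 0.75
scene [536.2 127.6  60. ] [319. 226.] 0.64
scene [532.7 195.2  60. ] [329. 211.] 0.63
scene [ 488.5 -321.9   60. ] [191. 346.] 0.57
rim (array([269. , 186.1]), array([376.8, 290.3]))
[160, 150, 144, 138, 137, 134, 145, 173, 186, 183, 187, 185, 185, 191, 189, 190, 186, 183, 188, 187, 185, 184, 179, 184, 182, 180, 191, 199, 200, 184, 175, 187, 194, 207, 230, 229, 228, 222, 221, 216, 216, 217, 214, 214, 209, 215, 213, 212, 214, 214, 217, 221, 221, 220, 220, 219, 215, 212, 212, 213, 215, 219, 205, 146, 90, 80, 85, 81, 88, 79, 85, 82, 85, 85, 86, 85, 81, 89, 82, 81, 83, 87, 86, 84, 84, 84, 84, 83, 83, 85, 84, 87, 88, 81, 84, 86, 86, 99, 97, 105, 102, 96, 96, 96, 96, 93, 96, 97, 92, 93, 97, 97, 102, 93, 101, 94, 100, 96, 98, 99, 94, 100, 92, 95
[... 433 characters left out ...]
([384.4, 319.5])) bot (array([273.2, 188.2]), array([373.2, 285. ]))
18 -4 top (array([281.2, 264.6]), array([364.7, 342. ])) sh (array([260.7, 212.6]), array([385.9, 330.8])) bot (array([273. , 196.4]), array([374.3, 293.8]))
18 -8 top (array([280.2, 254.4]), array([364.3, 332.7])) sh (array([259.8, 203.7]), array([385.6, 323.3])) bot (array([272.3, 189.2]), array([374. , 287.4]))
22 -4 top (array([280.1, 268.1]), array([365.7, 347.2])) sh (array([259.4, 214.4]), array([387.1, 334.9])) bot (array([272.1, 197.5]), array([375.1, 296.4]))
22 -8 top (array([279.1, 257.6]), array([365.3, 337.8])) sh (array([258.5, 205.3]), array([386.9, 327.2])) bot (array([271.4, 190.2]), array([374.8, 290. ]))
```

View pics/c7.png

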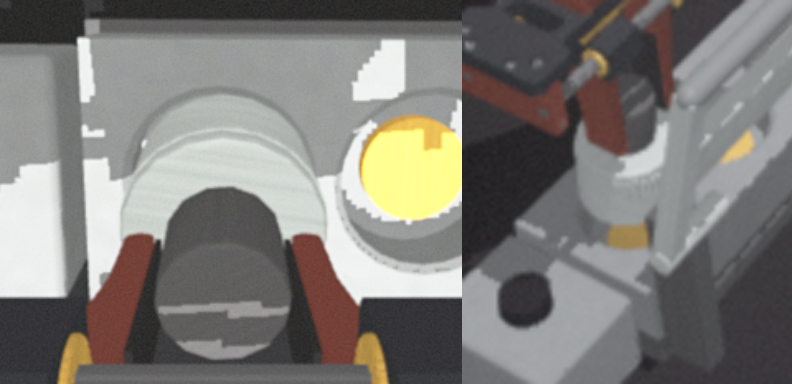

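The reactor tilted in the grip: its bottom swung towards -x (cap face rows 277–347, lower edge at row 186 against the rim at 184). I'll tilt the tool back and re-measure.

Call:
move_arm(motion=[[-1,0,2,0,-0.05,0,22],[-3,0,2,0,-0.09,0,22],[-3,0,2,0,-0.09,0,22],[-3,0,2,0,-0.09,0,22],[-3,0,2,0,-0.09,0,22]])

```text
t: 20.15
ee_pos: [500.9, -324.1, 120.2]
orientation: [2.245, 2.106, 0.1]
ft_force: [0.6, 0.3, -3.4]
width: 31.1
```

```bash
cat > chk.py <<'E'
from h import *
from scipy.spatial.transform import Rotation as R
def look(name,well=(496.8,-324)):
    for k in range(2):get_image('side')
    W=get_image('wrist');o=get_obs();e=o['ee_pos'];Z=R.from_rotvec(o['orientation']).as_matrix()[:,2]
    print(e.round(1),o['ft_force'].round(1),Z.round(3))
    t=np.linspace(0,6.283,120)
    def circ(c,r):return np.array([proj(W,np.array(c)+[r*np.cos(a),r*np.sin(a),0]) for a in t])
    im=cv2.cvtColor(W['color'],cv2.COLOR_RGB2BGR)
    for c,r,col in (((*well,50),31.5,(0,0,255)),((*well,e[2]+22-34),29,(0,255,0)),((*well,e[2]+22-80),29,(255,0,0)),((*well,e[2]+22),16,(255,0,255))):
        cv2.polylines(im,[circ(c,r).round().astype(int)],True,col,1)
    cv2.imwrite('pics/%s.png'%name,cv2.resize(im[130:370,170:480],None,fx=2.4,fy=2.4,interpolation=cv2.INTER_NEAREST))
E
python3 -c "
from chk import *
look('c8')"
```

```text
[ 501.1 -324.   120. ] [ 0.4 -0.1 -3.6] [ 0.09  -0.    -0.996]
```

View pics/c8.png

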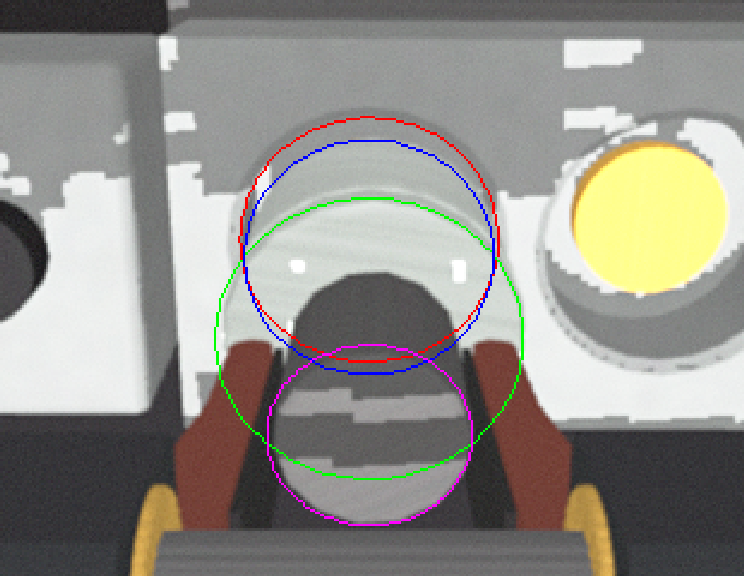

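Against the overlay the bottom sits about 2 mm towards -x of the well and the cap about 3 mm towards +x, so about 0.07 rad of tilt remains. I'll correct that and try the insertion.

Call:
move_arm(motion=[[-2,0,0,0,-0.06,0,22],[-2,0,-6,0,-0.06,0,22],[-2,0,-11,0,-0.06,0,22],[-2,0,-16,0,-0.06,0,22],[-2,0,-16,0,-0.06,0,22]])

```text
t: 20.72
ee_pos: [498.4, -323.5, 102.7]
orientation: [2.215, 2.078, 0.165]
ft_force: [-0.3, -0.0, -3.1]
width: 31.6
```

Call:
move_arm(motion=[[0,0,-2,0,0,0,22],[0,0,-4,0,0,0,22],[0,0,-6,0,0,0,22],[0,0,-6,0,0,0,22]])

```text
t: 21.05
ee_pos: [498.6, -323.8, 97.6]
orientation: [2.213, 2.077, 0.166]
ft_force: [0.1, 0.3, -2.4]
width: 31.3
```

It's entering freely; the underside is already below the rim.

Call:
move_arm(motion=[[0,0,-2,0,0,0,22],[0,0,-4,0,0,0,22],[0,0,-6,0,0,0,22],[0,0,-8,0,0,0,22],[0,0,-9,0,0,0,22]])

```text
t: 21.47
ee_pos: [498.5, -323.8, 88.7]
orientation: [2.213, 2.076, 0.166]
ft_force: [-0.3, 0.9, -3.7]
width: 31.2
```

Call:
move_arm(motion=[[0,0,-2,0,0,0,22],[0,0,-4,0,0,0,22],[0,0,-5,0,0,0,22],[0,0,-5,0,0,0,22]])

```text
t: 21.8
ee_pos: [498.5, -323.8, 83.7]
orientation: [2.213, 2.076, 0.166]
ft_force: [-0.2, -0.9, -3.8]
width: 31.7
```

Call:
move_arm(motion=[[0,0,0,0,0,0,46],[0,0,0,0,0,0,46],[0,0,10,0,0,0,46],[0,0,35,0,0.07,0,46],[0,0,60,0,0.15,0,30]])

```text
t: 22.22
ee_pos: [496.7, -324.0, 145.1]
orientation: [-2.291, -2.144, 0.006]
ft_force: [0.7, -0.8, -1.0]
width: 42.2
```

Call:
move_arm(motion=[[-2,0,0,0,0,0,0],[-2,0,0,0,0,0,0],[-2,0,0,0,0,0,0],[-2,0,0,0,0,0,0],[-2,0,-15,0,0,0,0]])

```text
t: 22.63
ee_pos: [497.1, -324.5, 130.3]
orientation: [2.289, 2.147, 0.002]
ft_force: [-0.4, -0.5, 0.6]
width: 9.6
```

```bash
python3 - <<'E'
from h import *
for k in range(2):get_image('side')
i={n:get_image(n) for n in('side','wrist','scene')};o=get_obs();print(o['ee_pos'],o['ft_force'],o['orientation'],o['width'])
for n in i:
  for m in mark_of(i[n],'reactor0')[:4]:print(n,at_z(i[n],m['location'][1],m['location'][0],24).round(1),np.round(m['location'][::-1]),m['p'])
a=i['wrist']['color'][130:370,190:470];b=i['scene']['color'][290:410,140:280]
a=cv2.resize(a,None,fx=1.65,fy=1.65);b=cv2.resize(b,None,fx=3.2,fy=3.2,interpolation=2)[:396]
h=min(a.shape[0],b.shape[0]);x=np.hstack([a[:h],b[:h,:330]]);save({'color':x},'c9')
E
```

```text
[ 496.12427654 -323.75275227  128.67522226] [-0.41437098 -1.03708495 -0.23011909] [-2.29066303e+00 -2.14826331e+00  1.74656767e-04] 0.023288271736659972
side [497.7 272.1  24. ] [284. 405.] 0.87
side [500.3 188.3  24. ] [300. 361.] 0.62
side [ 490.9 -319.1   24. ] [379. 174.] 0.57
wrist [ 497.3 -322.3   24. ] [326. 238.] 0.84
scene [ 498.9 -325.7   24. ] [197. 363.] 0.71
scene [514.9 155.6  24. ] [316. 230.] 0.6
scene [517.2 239.9  24. ] [331. 213.] 0.52
```

View pics/c9.png

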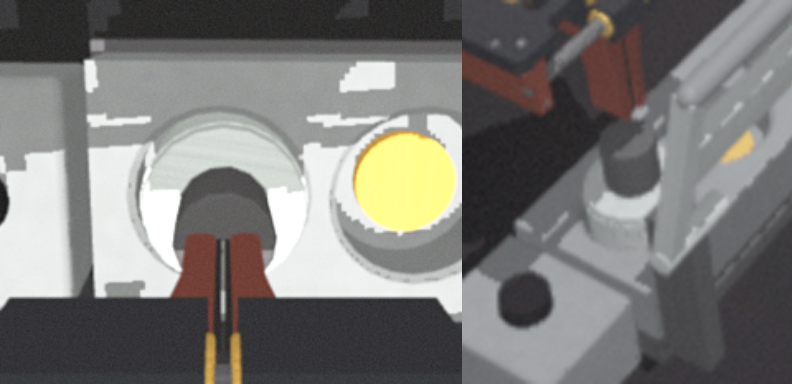

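Reactor 1 stands upright in well0. Now I'll press it home.

Call:
move_arm(motion=[[1,0,-8,0,0,0,0],[1,0,-16,0,0,0,0],[1,0,-20,0,0,0,0],[1,0,-22,0,0,0,0],[1,0,-24,0,0,0,0]])

```text
t: 23.45
ee_pos: [497.4, -323.7, 104.3]
orientation: [-2.29, -2.149, 0.0]
ft_force: [-0.0, 0.1, 0.5]
width: 0.6
```

Call:
move_arm(motion=[[0,0,-1,0,0,0,0],[0,0,-2,0,0,0,0],[0,0,-3,0,0,0,0],[0,0,-4,0,0,0,0],[0,0,-5,0,0,0,0]])

```text
t: 23.87
ee_pos: [497.9, -324.0, 100.4]
orientation: [2.291, 2.149, 0.0]
ft_force: [-0.3, -0.1, 3.4]
width: 0.4
```

Call:
move_arm(motion=[[0,0,-1,0,0,0,0],[0,0,-2,0,0,0,0],[0,0,-2,0,0,0,0]])

```text
t: 24.12
ee_pos: [498.1, -324.2, 100.3]
orientation: [2.29, 2.149, 0.0]
ft_force: [-4.8, 3.4, 19.7]
width: 0.4
```

Pressed home: the stop is firm at z=100.3 with 20 N. Next is the middle reactor.

Call:
move_arm(motion=[[0,0,30,0,0,0,20],[0,0,65,0,0,0,48],[0,30,90,0,0,0,48],[2,70,95,0,0,0,48],[2,110,95,0,0,0,48]])

```text
t: 24.53
ee_pos: [501.2, -214.1, 195.6]
orientation: [2.29, 2.143, 0.003]
ft_force: [1.0, 0.3, -0.1]
width: 30.1
```

Call:
move_arm(motion=[[0,41,0,0,0,0,48],[0,82,0,0,0,0,48],[0,123,0,0,0,0,48],[0,164,0,0,0,0,48],[0,205,0,0,0,0,48]])

```text
t: 24.95
ee_pos: [499.3, -7.1, 193.2]
orientation: [2.291, 2.149, 0.001]
ft_force: [0.5, 0.0, 0.0]
width: 47.7
```

Call:
move_arm(motion=[[2,41,0,0,0,0,48],[4,82,0,0,0,0,48],[6,123,0,0,0,0,48],[6,164,0,0,0,0,48],[6,205,0,0,0,0,48]])

```text
t: 25.37
ee_pos: [505.4, 198.2, 193.2]
orientation: [2.291, 2.149, 0.001]
ft_force: [0.1, -0.7, 0.3]
width: 47.9
```

Call:
move_arm(motion=[[0,5,-20,0,0,0,48],[0,5,-45,0,0,0,48],[0,5,-55,0,0,0,48],[0,5,-55,0,0,0,48]])

```text
t: 25.7
ee_pos: [503.7, 200.5, 135.6]
orientation: [-2.289, -2.149, 0.007]
ft_force: [-0.3, -0.2, -0.5]
width: 48.2
```

```bash
cat > rx.py <<'E'
from h import *
def rx():
    for k in range(2):get_image('side')
    i={n:get_image(n) for n in('side','wrist','scene')};o=get_obs();print(o['ee_pos'],o['orientation'],o['width'])
    for n in i:
        for m in mark_of(i[n],'reactor0')[:4]:print(n,at_z(i[n],m['location'][1],m['location'][0],8).round(1),np.round(m['location'][::-1]),m['p'])
    return i,o
E
python3 - <<'E'
from rx import *
i,o=rx();W=i['wrist'];im=cv2.cvtColor(W['color'],cv2.COLOR_RGB2BGR);t=np.linspace(0,6.283,90)
c=(506.3,200)
for z,r in((88,16),(54,29),(8,29)):cv2.polylines(im,[np.array([proj(W,(c[0]+r*np.cos(a),c[1]+r*np.sin(a),z)) for a in t]).round().astype(int)],True,(0,0,255),1)
cv2.imwrite('pics/c10.png',im)
E
```

```text
[506.61219484 200.85674172 139.27461711] [2.29170499 2.14770968 0.00302911] 47.96076782097125
side [504.5 264.5   8. ] [283. 404.] 0.84
side [501.4 179.6   8. ] [302. 361.] 0.6
wrist [502.1 176.1   8. ] [291. 222.] 0.97
wrist [502.9 263.3   8. ] [409. 216.] 0.9
scene [505.4 181.2   8. ] [317. 228.] 0.94
scene [ 492.4 -314.4    8. ] [198. 363.] 0.65
scene [495.8 279.8   8. ] [329. 208.] 0.61
scene [456.7 -16.7   8. ] [261. 268.] 0.32
```

View pics/c10.png

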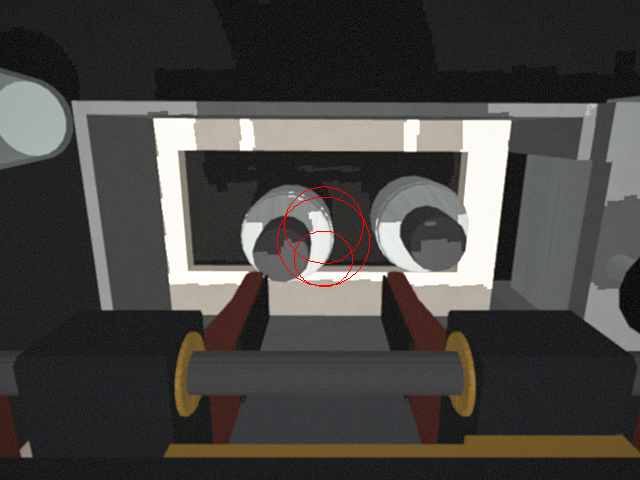

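The middle reactor has been knocked aside: it now stands at about (502,177), with its cap at pixel (281,255). I'll recentre over it and re-measure.

Call:
move_arm(motion=[[-4,-12,0,0,0,0,50],[-4,-24,0,0,0,0,50],[-4,-24,0,0,0,0,50]])

```text
t: 26.35
ee_pos: [500.9, 174.9, 138.0]
orientation: [-2.292, -2.148, 0.002]
ft_force: [0.2, -0.3, -0.7]
width: 50.0
```

```bash
python3 - <<'E'
from rx import *
i,o=rx();W=i['wrist'];im=cv2.cvtColor(W['color'],cv2.COLOR_RGB2BGR);t=np.linspace(0,6.283,90)
m=min(mark_of(W,'reactor0'),key=lambda m:abs(m['location'][1]-324));c=at_z(W,m['location'][1],m['location'][0],8)
for z,r in((88,16),(54,29),(8,29)):cv2.polylines(im,[np.array([proj(W,(c[0]+r*np.cos(a),c[1]+r*np.sin(a),z)) for a in t]).round().astype(int)],True,(0,0,255),1)
cv2.imwrite('pics/c11.png',cv2.resize(im[140:300,230:430],None,fx=3,fy=3,interpolation=0))
E
```

```text
[501.80900016 177.0929608  138.0767636 ] [2.29147729e+00 2.14906997e+00 3.02516019e-04] 49.93102717914686
side [504.5 174.6   8. ] [301. 358.] 0.89
side [500.6 260.4   8. ] [286. 402.] 0.66
wrist [503.5 262.3   8. ] [441. 220.] 0.62
wrist [505.5 180.6   8. ] [330. 230.] 0.6
scene [505.4 181.2   8. ] [317. 228.] 0.72
scene [ 488.6 -316.     8. ] [196. 363.] 0.72
scene [505.  273.2   8. ] [331. 210.] 0.53
scene [ 507.  -167.7    8. ] [245. 316.] 0.34
```

View pics/c11.png

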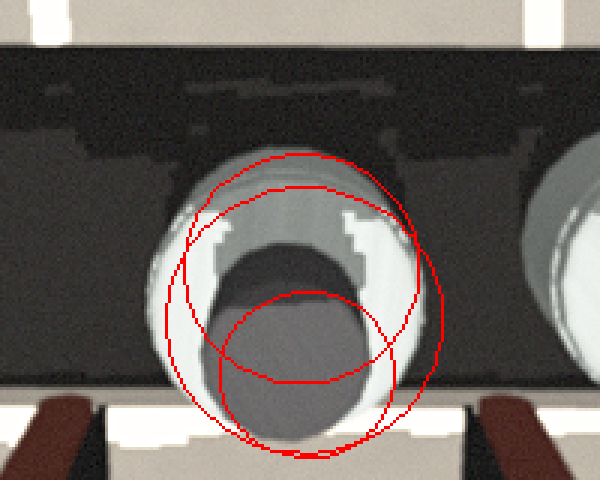

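Measuring the cap edges against the overlay puts the reactor at (502.4,177), which is under the TCP.

Call:
move_arm(motion=[[0.5,0,-20,0,0,0,50],[0.5,0,-40,0,0,0,50],[0.5,0,-60,0,0,0,50],[0.5,0,-73,0,0,0,50],[0.5,0,-73,0,0,0,50]])

```text
t: 27.22
ee_pos: [500.4, 176.7, 62.6]
orientation: [-2.289, -2.149, 0.007]
ft_force: [-0.7, -0.4, 0.6]
width: 50.1
```

Call:
move_arm(motion=[[0,0,0,0,0,0,22],[0,0,0,0,0,0,22],[0,0,0,0,0,0,22],[0,0,0,0,0,0,22],[0,0,0,0,0,0,22]])

```text
t: 27.63
ee_pos: [502.9, 177.3, 66.0]
orientation: [2.29, 2.149, 0.003]
ft_force: [0.0, -1.2, 3.5]
width: 31.8
```

Call:
move_arm(motion=[[0,0,10,0,0,0,22],[0,0,35,0,0,0,22],[0,0,65,0,0,0,22],[0,0,95,0,0,0,22],[0,0,125,0,0,0,22]])

```text
t: 28.05
ee_pos: [501.3, 176.9, 191.6]
orientation: [-2.291, -2.149, 0.002]
ft_force: [1.1, 0.1, -3.4]
width: 31.6
```

```bash
cat > held.py <<'E'
from h import *
def held():
    for k in range(3):get_image('side')
    i=get_image('wrist');o=get_obs();e=o['ee_pos'];print(e.round(1),o['ft_force'].round(1),o['width'])
    v=cv2.medianBlur(i['color'],3).max(2)
    print('col',v[180:350,324].tolist());print('row300',v[300,270:380].tolist())
    t=np.linspace(0,6.283,90)
    for dx in(0,-5):
        for z,r in((22,16),(-12,29),(-58,29)):
            P=np.array([proj(i,e+[dx+r*np.cos(a),r*np.sin(a),z]) for a in t]);print(dx,z,P.min(0).round(1),P.max(0).round(1))
E
python3 -c "
from held import *
held()"
```

```text
[502.  177.1 190.5] [-0.7  0.6 -3.4] 31.099155281081174
col [45, 45, 44, 45, 46, 46, 47, 44, 44, 46, 47, 46, 46, 46, 47, 47, 47, 46, 46, 46, 47, 49, 54, 58, 71, 88, 125, 150, 154, 155, 155, 155, 155, 155, 156, 156, 155, 156, 158, 172, 172, 164, 160, 160, 173, 192, 204, 204, 201, 199, 196, 196, 196, 197, 197, 195, 195, 195, 194, 194, 195, 193, 194, 194, 194, 193, 193, 192, 192, 192, 193, 193, 186, 161, 94, 70, 68, 70, 69, 69, 69, 72, 69, 69, 69, 69, 69, 68, 68, 70, 70, 71, 71, 70, 70, 69, 70, 70, 73, 77, 87, 88, 89, 89, 86, 86, 85, 86, 85, 85, 85, 84, 84, 83, 84, 85, 85, 83, 85, 85, 85, 85, 86, 86, 86, 86, 86, 86, 86, 85, 84, 84, 84, 86, 110, 142, 143, 144, 140, 127, 93, 83, 80, 80, 84, 84, 84, 83, 84, 83, 84, 83, 84, 84, 84, 82, 82, 86, 99, 122, 138, 139, 141, 140, 139, 139, 140, 141, 140, 137]
row300 [100, 102, 102, 103, 103, 101, 93, 65, 47, 40, 36, 36, 36, 36, 39, 48, 62, 70, 75, 82, 84, 85, 84, 85, 85, 86, 86, 87, 86, 85, 85, 85, 85, 85, 84, 83, 83, 83, 85, 85, 85, 84, 84, 85, 85, 84, 83, 84, 84, 85, 85, 86, 85, 85, 85, 85, 85, 84, 85, 85, 85, 86, 85, 85, 85, 85, 85, 84, 85, 87, 87, 86, 86, 86, 86, 84, 82, 83, 84, 85, 84, 86, 86, 86, 86, 86, 85, 85, 85, 85, 82, 75, 71, 68, 54, 45, 41, 39, 39, 41, 40, 42, 53, 86, 96, 102, 102, 102, 103, 102]
0 22 [280.4 272.9] [364.5 350.2]
0 -12 [259.8 218.8] [385.8 337. ]
0 -58 [272.2 200.7] [374.  298.2]
-5 22 [279.1 260.1] [364.  338.7]
-5 -12 [258.7 207.7] [385.5 327.6]
-5 -58 [271.3 191.7] [373.7 290.3]
```

Held with no tilt, about 2.4 mm towards +x of the TCP. I'll carry it to well1.

Call:
move_arm(motion=[[0,-30,0,0,0,0,22],[0,-70,0,0,0,0,22],[0,-110,0,0,0,0,22],[0,-150,0,0,0,0,22],[-1,-190,0,0,0,0,22]])

```text
t: 28.67
ee_pos: [499.3, -14.4, 187.9]
orientation: [-2.288, -2.148, 0.004]
ft_force: [0.3, -0.4, -3.5]
width: 31.7
```

Call:
move_arm(motion=[[0,-40,0,0,0,0,22],[0,-80,0,0,0,0,22],[0,-120,0,0,0,0,22],[-1,-160,0,0,0,0,22],[-1,-200,0,0,0,0,22]])

```text
t: 29.08
ee_pos: [498.0, -214.1, 187.6]
orientation: [-2.288, -2.146, 0.003]
ft_force: [1.2, 0.6, -3.6]
width: 31.5
```

Call:
move_arm(motion=[[0,-36,-10,0,0,0,22],[0,-36,-30,0,0,0,22],[0,-36,-55,0,0,0,22],[0,-36,-68,0,0,0,22],[0,-36,-68,0,0,0,22]])

```text
t: 29.5
ee_pos: [496.2, -247.3, 116.8]
orientation: [-2.285, -2.142, 0.005]
ft_force: [-0.7, 0.5, -4.4]
width: 31.2
```

```bash
python3 -c "
from chk import *
look('c12',(502.2,-249.2))"
```

```text
[ 499.8 -248.5  121.4] [-0.1  0.  -2.8] [-0.001  0.001 -1.   ]
```

View pics/c12.png

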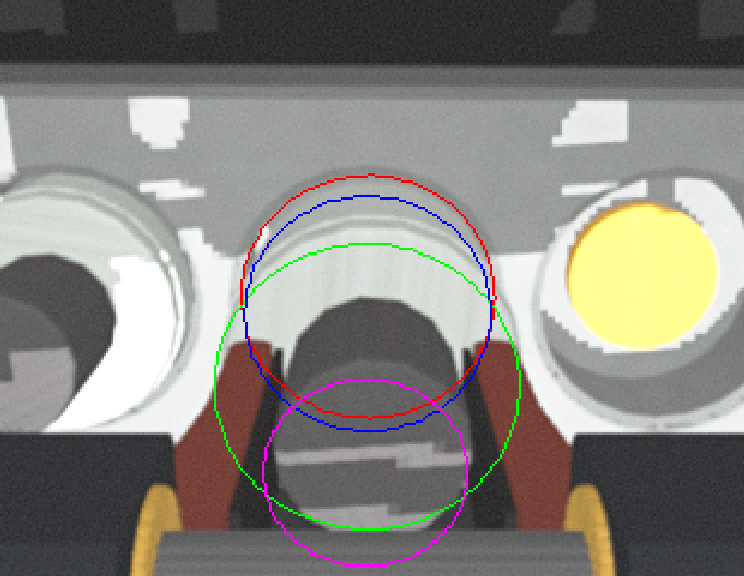

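```bash
python3 - <<'E'
from h import *
i=get_image('wrist');o=get_obs();e=o['ee_pos'];print(e)
v=cv2.medianBlur(i['color'],3).max(2)
print('col',list(enumerate(v[192:290,322:327].mean(1).round().astype(int).tolist(),192)))
t=np.linspace(0,6.283,90)
for x in(502.2,499.8):
  for z,r in((50,31.5),(50,33.5),(e[2]-65,29),(e[2]-19,29),(e[2]-19,16),(e[2]+15,16)):
    P=np.array([proj(i,[x+r*np.cos(a),-249.2+r*np.sin(a),z]) for a in t]);print(x,z.round(0) if z!=50 else z,r,P.min(0).round(1),P.max(0).round(1))
E
```

```text
[ 500.33263041 -248.75409402  122.19088081]
col [(192, 161), (193, 161), (194, 161), (195, 159), (196, 149), (197, 143), (198, 142), (199, 144), (200, 148), (201, 157), (202, 159), (203, 160), (204, 161), (205, 164), (206, 173), (207, 177), (208, 178), (209, 179), (210, 180), (211, 180), (212, 181), (213, 181), (214, 181), (215, 180), (216, 180), (217, 182), (218, 185), (219, 200), (220, 200), (221, 191), (222, 182), (223, 182), (224, 199), (225, 221), (226, 228), (227, 228), (228, 227), (229, 225), (230, 224), (231, 223), (232, 223), (233, 223), (234, 223), (235, 223), (236, 222), (237, 222), (238, 222), (239, 222), (240, 222), (241, 222), (242, 221), (243, 221), (244, 221), (245, 221), (246, 221), (247, 221), (248, 221), (249, 221), (250, 221), (251, 221), (252, 219), (253, 187), (254, 111), (255, 80), (256, 79), (257, 80), (258, 80), (259, 81), (260, 82), (261, 81), (262, 82), (263, 81), (264, 83), (265, 82), (266, 81), (267, 80), (268, 81), (269, 81), (270, 81), (271, 81), (272, 82), (273, 82), (274, 83), (275, 82), (276, 83), (277, 83), (278, 86), (279, 92), (280, 100), (281, 103), (282, 104), (283, 102), (284, 101), (285, 100), (286, 100), (287, 99), (288, 99), (289, 99)]
502.2 50 31.5 [270.9 200.2] [376. 301.]
502.2 50 33.5 [267.5 196.8] [379.3 304. ]
502.2 57.0 29 [273.6 206.7] [373.2 302. ]
502.2 103.0 29 [261.7 225.1] [384.3 340.1]
502.2 103.0 16 [289.2 252.4] [356.8 315.8]
502.2 137.0 16 [281.9 278.1] [363.4 353. ]
499.8 50 31.5 [270.5 196.1] [375.9 297.4]
499.8 50 33.5 [267.1 192.7] [379.2 300.4]
499.8 57.0 29 [273.2 202.5] [373.1 298.3]
499.8 103.0 29 [261.2 219.9] [384.2 335.7]
499.8 103.0 16 [288.8 247.4] [356.6 311.3]
499.8 137.0 16 [281.3 272.2] [363.1 347.7]
```

The re-check with the corrected grip height (cap 15 mm above the TCP) puts reactor and well within 0.5 mm of each other. Lowering.

Call:
move_arm(motion=[[0,-0.3,-6,0,0,0,22],[0,-0.3,-11,0,0,0,22],[0,-0.3,-15,0,0,0,22],[0,-0.3,-19,0,0,0,22],[0,-0.3,-19,0,0,0,22]])

```text
t: 30.12
ee_pos: [499.8, -248.9, 102.3]
orientation: [-2.291, -2.149, 0.0]
ft_force: [0.4, -0.2, -4.1]
width: 31.3
```

Call:
move_arm(motion=[[0,0,-3,0,0,0,22],[0,0,-6,0,0,0,22],[0,0,-9,0,0,0,22],[0,0,-11,0,0,0,22],[0,0,-11,0,0,0,22]])

```text
t: 30.53
ee_pos: [500.0, -249.1, 91.5]
orientation: [-2.291, -2.149, 0.0]
ft_force: [-0.3, 1.2, -3.3]
width: 31.3
```

Free. I'll release it and press it home.

Call:
move_arm(motion=[[0,0,-3,0,0,0,44],[0,0,-3,0,0,0,44],[0,0,8,0,0,0,44],[0,0,30,0,0,0,44],[2,0,40,0,0,0,0]])

```text
t: 30.95
ee_pos: [503.0, -249.7, 134.6]
orientation: [2.29, 2.148, 0.001]
ft_force: [1.0, -0.0, 0.8]
width: 40.1
```

Call:
move_arm(motion=[[0,0,0,0,0,0,0],[0,0,0,0,0,0,0],[0,0,0,0,0,0,0],[0,0,-8,0,0,0,0],[0,0,-17,0,0,0,0]])

```text
t: 31.37
ee_pos: [502.0, -249.1, 114.1]
orientation: [-2.291, -2.149, 0.0]
ft_force: [0.1, 0.2, 0.0]
width: 7.8
```

Call:
move_arm(motion=[[0,0,-3,0,0,0,0],[0,0,-6,0,0,0,0],[0,0,-8,0,0,0,0],[0,0,-10,0,0,0,0],[0,0,-12,0,0,0,0]])

```text
t: 31.78
ee_pos: [502.0, -249.1, 102.9]
orientation: [-2.291, -2.149, 0.0]
ft_force: [-1.4, 0.6, 2.3]
width: 0.6
```

Call:
move_arm(motion=[[0,0,-1,0,0,0,0],[0,0,-2,0,0,0,0],[0,0,-3,0,0,0,0],[0,0,-3,0,0,0,0]])

```text
t: 32.12
ee_pos: [502.0, -249.1, 100.6]
orientation: [-2.291, -2.149, 0.0]
ft_force: [-3.6, 2.1, 7.2]
width: 0.6
```

Call:
move_arm(motion=[[0,0,-1,0,0,0,0],[0,0,-2,0,0,0,0],[0,0,-2,0,0,0,0]])

```text
t: 32.37
ee_pos: [502.4, -249.3, 100.5]
orientation: [2.291, 2.149, 0.0]
ft_force: [-8.8, 4.3, 25.0]
width: 0.3
```

Call:
move_arm(motion=[[0,0,30,0,0,0,0],[0,0,65,0,0,0,0],[0,20,98,0,0,-0.1,40],[0,60,100,0,0,-0.2,60],[0,100,100,0,0,-0.32,60]])

```text
t: 32.78
ee_pos: [504.1, -151.1, 200.8]
orientation: [2.602, 1.751, 0.006]
ft_force: [0.6, 0.0, 0.2]
width: 17.0
```

Call:
move_arm(motion=[[0,41,0,0,0,-0.12,60],[0,82,0,0,0,-0.24,60],[0,123,0,0,0,-0.36,60],[0,164,0,0,0,-0.48,60],[0,205,0,0,0,-0.6,60]])

```text
t: 33.2
ee_pos: [502.6, 37.1, 198.3]
orientation: [2.986, 0.975, 0.002]
ft_force: [1.8, 0.8, -0.0]
width: 50.6
```

Call:
move_arm(motion=[[0,41,0,0,0,-0.12,60],[0,82,0,0,0,-0.24,60],[0,123,0,0,0,-0.36,60],[0,160,5,0,0,-0.48,60],[0,195,10,0,0,-0.6,60]])

```text
t: 33.62
ee_pos: [502.3, 225.9, 207.0]
orientation: [-3.14, -0.103, -0.0]
ft_force: [1.0, 0.7, 0.0]
width: 60.0
```

```bash
python3 - <<'E'
from rx import *
i,o=rx();W=i['wrist']
print([(np.round(x['bbox'],1).tolist(),round(x['p'],2)) for x in recognise(W,'reactor0')])
print(o['qpos'])
v=cv2.medianBlur(W['color'],3).max(2)
cv2.imwrite('pics/tmp.png',v)
c=(502.5,262.5);t=np.linspace(0,6.283,90)
for z,r in((88,16),(54,16),(54,29),(8,29)):
    P=np.array([proj(W,(c[0]+r*np.cos(a),c[1]+r*np.sin(a),z)) for a in t]);print(z,r,P.min(0).round(1),P.max(0).round(1))
x,y=proj(W,(*c,88)).round().astype(int);print(x,y)
print('row',x-60,v[y,x-60:x+60].tolist());print('col',y-70,v[y-70:y+70,x].tolist())
E
```

```text
[502.32892094 223.66006518 206.89342441] [ 3.13898407e+00  1.16385399e-01 -4.24891682e-04] 60.05262923894582
side [506.8 260.8   8. ] [282. 401.] 0.94
side [ 506.4 -262.5    8. ] [366. 194.] 0.74
side [414.7   4.1   8. ] [375. 296.] 0.6
wrist [501.7 262.4   8. ] [326. 169.] 0.9
scene [ 482.1 -311.     8. ] [195. 360.] 0.64
scene [496.1 274.    8. ] [328. 209.] 0.62
scene [ 500.  -243.2    8. ] [222. 339.] 0.5
[([325.9, 171.3, 75.5, 74.4], 0.6)]
[ 3.97434870e-01  3.33555139e-01  1.81000673e+00 -3.89289366e-04
  9.98443236e-01  3.23524914e-01]
88 16 [304.2 155.7] [350.6 202.2]
54 16 [306.3 152.9] [347.8 194.7]
54 29 [289.4 135.3] [364.6 211. ]
8 29 [293.7 134.6] [359.6 201.1]
327 179
row 267 [240, 238, 232, 198, 143, 76, 45, 45, 46, 47, 46, 46, 46, 47, 45, 46, 47, 47, 46, 43, 45, 56, 111, 159, 182, 191, 191, 191, 191, 188, 191, 191, 191, 191, 191, 190, 187, 136, 95, 84, 84, 85, 85, 85, 85, 85, 85, 83, 84, 85, 86, 86, 86, 85, 83, 85, 85, 85, 85, 86, 86, 84, 83, 84, 84, 85, 84, 86, 87, 87, 85, 84, 84, 85, 86, 85, 84, 84, 83, 81, 83, 120, 235, 255, 255, 255, 255, 255, 255, 255, 255, 255, 255, 255, 255, 254, 203, 117, 67, 52, 45, 45, 95, 176, 255, 255, 255, 255, 255, 255, 255, 255, 255, 255, 255, 245, 239, 238, 238, 238]
col 109 [255, 255, 255, 255, 255, 255, 255, 255, 255, 255, 255, 255, 255, 255, 255, 255, 255, 255, 255, 255, 130, 64, 63, 64, 94, 176, 235, 241, 252, 255, 255, 255, 255, 255, 255, 255, 255, 255, 254, 254, 255, 255, 255, 255, 255, 164, 89, 89, 123, 141, 142, 143, 143, 143, 143, 143, 143, 140, 118, 94, 87, 87, 87, 87, 84, 85, 85, 86, 83, 82, 86, 84, 84, 84, 84, 84, 84, 85, 84, 86, 85, 85, 83, 83, 83, 84, 84, 84, 83, 82, 84, 92, 129, 179, 187, 190, 190, 190, 187, 185, 172, 125, 64, 50, 44, 46, 46, 46, 46, 44, 46, 48, 48, 47, 45, 44, 44, 45, 46, 51, 64, 66, 67, 67, 67, 67, 68, 69, 69, 67, 67, 68, 69, 68, 70, 66, 68, 68, 68, 68]
```

The near reactor is at (501.7,263.6). I'll grasp it with the jaws along chamber x, offset 4 mm away from the open door.

Call:
move_arm(motion=[[-2,20,0,0,0,-0.08,60],[-4.5,40,-10,0,0,-0.15,60],[-4.5,40,-40,0,0,-0.15,60],[-4.5,40,-65,0,0,-0.15,60],[-4.5,40,-75,0,0,-0.15,60]])

```text
t: 34.48
ee_pos: [496.6, 262.4, 129.3]
orientation: [3.137, -0.124, -0.006]
ft_force: [-1.0, 0.1, -0.1]
width: 59.7
```

Call:
move_arm(motion=[[0,0,-15,0,0,0,60],[0,0,-30,0,0,0,60],[0,0,-40,0,0,0,60],[0,0,-48,0,0,0,60],[0,0,-48,0,0,0,60]])

```text
t: 34.9
ee_pos: [497.6, 263.2, 83.0]
orientation: [3.138, -0.125, -0.003]
ft_force: [0.0, -0.5, -0.8]
width: 59.8
```

Call:
move_arm(motion=[[0,0.5,-4,0,0,0,60],[0,0.5,-8,0,0,0,60],[0,0.5,-12,0,0,0,60],[0,0.5,-13,0,0,0,50],[0,0.5,-13,0,0,0,46]])

```text
t: 35.32
ee_pos: [498.0, 264.5, 71.1]
orientation: [3.139, -0.123, -0.0]
ft_force: [-0.5, 0.2, 0.9]
width: 50.0
```

Call:
move_arm(motion=[[0,0,0,0,0,0,40],[0,0,0,0,0,0,36],[0,0,0,0,0,0,32],[0,0,0,0,0,0,22],[0,0,0,0,0,0,22]])

```text
t: 35.73
ee_pos: [499.0, 264.8, 71.7]
orientation: [-3.138, 0.124, -0.003]
ft_force: [1.7, -0.2, 1.2]
width: 31.2
```

Call:
move_arm(motion=[[0,0,0,0,0,0,22],[0,0,8,0,0,0,22],[0,0,25,0,0,0,22],[0,0,55,0,0,0,22],[0,0,85,0,0,0,22]])

```text
t: 36.15
ee_pos: [495.9, 263.6, 155.8]
orientation: [3.137, -0.124, -0.008]
ft_force: [0.7, 0.3, -2.2]
width: 31.2
```

Call:
move_arm(motion=[[0,0,25,0,0,0,22],[0,-20,42,0,0,0.1,22],[0,-55,42,0,0,0.22,22],[0,-90,42,0,0,0.34,22],[0,-125,42,0,0,0.46,22]])

```text
t: 36.57
ee_pos: [496.5, 138.5, 198.3]
orientation: [-3.083, -0.605, 0.003]
ft_force: [1.1, 0.1, -3.5]
width: 31.0
```

Call:
move_arm(motion=[[0,-35,0,0,0,0.12,22],[0,-70,0,0,0,0.24,22],[2,-105,0,0,0,0.36,22],[4,-140,0,0,0,0.48,22],[5,-175,0,0,0,0.6,22]])

```text
t: 36.98
ee_pos: [501.6, -33.2, 197.9]
orientation: [-2.781, -1.457, 0.003]
ft_force: [0.5, -0.5, -2.7]
width: 31.3
```

Call:
move_arm(motion=[[0,-35,0,0,0,0.12,22],[0,-70,0,0,0,0.24,22],[2,-105,0,0,0,0.36,22],[4,-135,-20,0,0,0.48,22],[4,-137,-50,0,0,0.51,22]])

```text
t: 37.4
ee_pos: [509.1, -174.0, 150.2]
orientation: [2.322, 2.106, 0.003]
ft_force: [0.8, -0.5, -2.4]
width: 31.4
```

Call:
move_arm(motion=[[0,0,-18,0,0,0,22],[0,0,-18,0,0,0,22],[0,0,-18,0,0,0,22]])

```text
t: 37.65
ee_pos: [505.5, -168.4, 129.3]
orientation: [-2.329, -2.103, 0.003]
ft_force: [0.4, -0.1, -2.2]
width: 31.7
```

```bash
cat > al.py <<'E'
from h import *
i=get_image('wrist');o=get_obs();e=o['ee_pos'];print(e,o['orientation'],o['ft_force'])
v=cv2.medianBlur(i['color'],3).max(2)
print('col',list(enumerate(v[175:300,322:327].mean(1).round().astype(int).tolist(),175)))
print('row230',list(enumerate(v[228:232,250:400].mean(0).round().astype(int).tolist(),250)))
t=np.linspace(0,6.283,90);x,y=507.7,-174.4
for z,r in((50,31.5),(50,33.5),(e[2]-65,29),(e[2]-19,29),(e[2]-19,16),(e[2]+15,16)):
    P=np.array([proj(i,[x+r*np.cos(a),y+r*np.sin(a),z]) for a in t]);print(z,r,P.min(0).round(1),P.max(0).round(1))
im=cv2.cvtColor(i['color'],cv2.COLOR_RGB2BGR)
for z,r,c in((50,33.5,(0,0,255)),(e[2]-65,29,(255,0,0)),(e[2]-19,29,(0,255,0)),(e[2]+15,16,(255,0,255))):
    cv2.polylines(im,[np.array([proj(i,[x+r*np.cos(a),y+r*np.sin(a),z]) for a in t]).round().astype(int)],True,c,1)
cv2.imwrite('pics/c13.png',cv2.resize(im[130:370,170:480],None,fx=2.4,fy=2.4,interpolation=0))
E
python3 al.py
```

```text
[ 506.75265077 -168.54897507  130.47517048] [-2.33025751e+00 -2.10514679e+00  8.41660114e-04] [ 0.52611531  0.42863831 -2.26028257]
col [(175, 150), (176, 149), (177, 149), (178, 149), (179, 149), (180, 148), (181, 148), (182, 148), (183, 149), (184, 150), (185, 150), (186, 149), (187, 150), (188, 151), (189, 151), (190, 151), (191, 151), (192, 151), (193, 152), (194, 151), (195, 148), (196, 139), (197, 135), (198, 135), (199, 137), (200, 145), (201, 149), (202, 149), (203, 149), (204, 148), (205, 149), (206, 148), (207, 150), (208, 157), (209, 173), (210, 176), (211, 176), (212, 176), (213, 176), (214, 176), (215, 174), (216, 174), (217, 172), (218, 172), (219, 173), (220, 179), (221, 193), (222, 195), (223, 195), (224, 180), (225, 180), (226, 186), (227, 208), (228, 224), (229, 224), (230, 223), (231, 221), (232, 220), (233, 220), (234, 221), (235, 221), (236, 221), (237, 220), (238, 220), (239, 219), (240, 218), (241, 216), (242, 216), (243, 215), (244, 216), (245, 218), (246, 218), (247, 219), (248, 219), (249, 219), (250, 220), (251, 220), (252, 222), (253, 222), (254, 202), (25
[... 1867 characters left out ...]
75), (364, 174), (365, 173), (366, 173), (367, 173), (368, 172), (369, 167), (370, 161), (371, 157), (372, 155), (373, 151), (374, 152), (375, 168), (376, 206), (377, 226), (378, 230), (379, 232), (380, 233), (381, 233), (382, 234), (383, 236), (384, 236), (385, 237), (386, 237), (387, 238), (388, 240), (389, 240), (390, 236), (391, 221), (392, 139), (393, 68), (394, 61), (395, 60), (396, 61), (397, 62), (398, 61), (399, 60)]
50 31.5 [263.9 198.9] [365.8 296.8]
50 33.5 [260.7 195.6] [369.  299.7]
65.47517047606365 29 [264.4 207.7] [364.1 303.1]
111.47517047606365 29 [250.4 226. ] [373.2 341.3]
111.47517047606365 16 [277.9 253.4] [345.7 316.9]
145.47517047606365 16 [268.3 279.2] [350.  354.2]
```

View pics/c13.png

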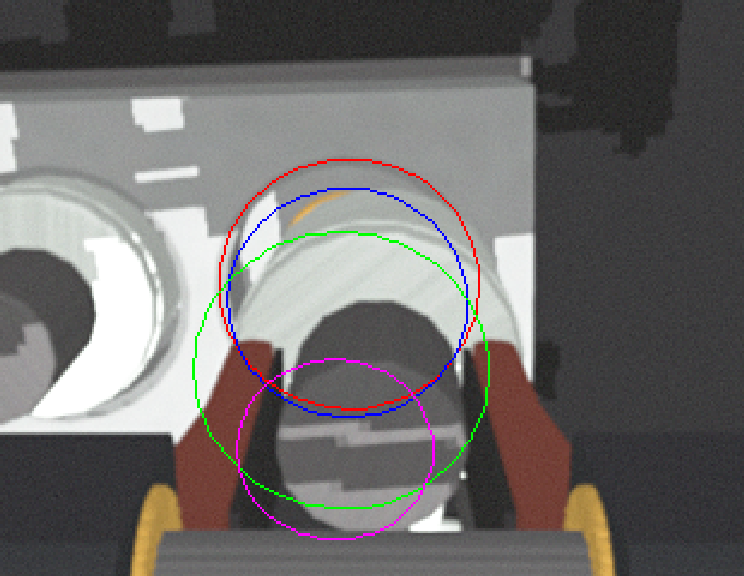

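The rim matches the overlay. The reactor is only off in y, by +5.9 mm (it's at -168.5, the well at -174.4). I'll shift it and lower.

Call:
move_arm(motion=[[-0.3,-5.9,0,0,0,0,22],[-0.3,-5.9,-7,0,0,0,22],[-0.3,-5.9,-14,0,0,0,22],[-0.3,-5.9,-19,0,0,0,22],[-0.3,-5.9,-21,0,0,0,22]])

```text
t: 38.12
ee_pos: [506.3, -174.5, 108.4]
orientation: [-2.33, -2.105, 0.001]
ft_force: [-0.5, 0.2, -2.6]
width: 31.2
```

Call:
move_arm(motion=[[0,0,-2,0,0,0,22],[0,0,-5,0,0,0,22],[0,0,-8,0,0,0,22],[0,0,-10,0,0,0,22],[0,0,-10,0,0,0,22]])

```text
t: 38.53
ee_pos: [506.6, -174.7, 98.7]
orientation: [-2.331, -2.105, 0.001]
ft_force: [0.3, -0.1, -2.8]
width: 31.1
```

Call:
move_arm(motion=[[0,0,-2,0,0,0,22],[0,0,-4,0,0,0,22],[0,0,-6,0,0,0,22],[0,0,-6,0,0,0,22]])

```text
t: 38.87
ee_pos: [506.6, -174.8, 92.8]
orientation: [-2.331, -2.106, 0.0]
ft_force: [-0.7, -0.6, -3.4]
width: 31.3
```

Call:
move_arm(motion=[[0,0,-3,0,0,0,44],[0,0,-3,0,0,0,44],[0,0,8,0,0,0,44],[0,0,30,0,0,0,44],[1,0,40,0,0,0,0]])

```text
t: 39.28
ee_pos: [508.8, -175.3, 135.7]
orientation: [2.33, 2.104, 0.002]
ft_force: [0.5, -1.0, 0.0]
width: 40.2
```

Call:
move_arm(motion=[[0,0,0,0,0,0,0],[0,0,0,0,0,0,0],[0,0,0,0,0,0,0],[0,0,-10,0,0,0,0],[0,0,-18,0,0,0,0]])

```text
t: 39.7
ee_pos: [507.4, -174.7, 113.9]
orientation: [-2.331, -2.106, 0.001]
ft_force: [-1.0, 0.9, 0.4]
width: 7.6
```

Call:
move_arm(motion=[[0,0,-3,0,0,0,0],[0,0,-6,0,0,0,0],[0,0,-8,0,0,0,0],[0,0,-10,0,0,0,0],[0,0,-12,0,0,0,0]])

```text
t: 40.12
ee_pos: [507.8, -174.9, 103.2]
orientation: [-2.331, -2.106, 0.0]
ft_force: [-2.1, 0.5, 5.1]
width: 0.4
```

Call:
move_arm(motion=[[0,0,-1,0,0,0,0],[0,0,-2,0,0,0,0],[0,0,-3,0,0,0,0],[0,0,-4,0,0,0,0],[0,0,-4,0,0,0,0]])

```text
t: 40.53
ee_pos: [507.7, -174.8, 100.4]
orientation: [-2.331, -2.106, 0.0]
ft_force: [-6.4, 1.8, 17.4]
width: 0.9
```

All three reactors are home (stops at z = 100.3, 100.5 and 100.4). Now for the clamp: I'll go above its handle with the jaws along x.

Call:
move_arm(motion=[[0,0,35,0,0,0,0],[0,0,75,0,0,0,20],[0,0,115,0,0,-0.1,45],[0,0,155,0,0,-0.22,45],[0,0,185,0,0,-0.34,45]])

```text
t: 40.95
ee_pos: [508.7, -175.1, 287.5]
orientation: [2.656, 1.672, 0.004]
ft_force: [1.1, -0.4, -0.7]
width: 23.8
```

Call:
move_arm(motion=[[10,-8,0,0,0,-0.12,45],[25,-20,0,0,0,-0.24,45],[40,-33,0,0,0,-0.36,45],[55,-45,0,0,0,-0.48,45],[70,-57,0,0,0,-0.6,45]])

```text
t: 41.37
ee_pos: [578.7, -232.4, 284.1]
orientation: [3.034, 0.813, 0.001]
ft_force: [0.5, 0.1, -0.8]
width: 44.9
```

Call:
move_arm(motion=[[10,-8,0,0,0,-0.12,45],[20,-16,0,0,0,-0.24,45],[29,-25,0,0,0,-0.36,45],[29,-25,0,0,0,-0.48,45],[29,-25,0,0,0,-0.6,45]])

```text
t: 41.78
ee_pos: [607.4, -257.3, 283.5]
orientation: [-3.139, 0.121, -0.0]
ft_force: [0.0, 0.0, -0.3]
width: 45.2
```

```bash
python3 - <<'E'
from h import *
for k in range(2):get_image('side')
i={n:get_image(n) for n in('scene','side','wrist')};o=get_obs();print(o['ee_pos'],o['orientation'],o['width'])
for l in('clamp_handle','clamp_hinge'):
    ob=[]
    for n in i:
        m=mark_of(i[n],l);print(l,n,[(np.round(x['location'][::-1],1).tolist(),round(x['p'],2)) for x in m[:2]])
        if m and m[0]['p']>.4:ob.append((i[n],m[0]['location'][1],m[0]['location'][0]))
    if len(ob)>1:print('   tri',tri(ob).round(1))
for n in i:
  print(n,[(at_z(i[n],m['location'][1],m['location'][0],20).round(1).tolist(),m['p']) for m in mark_of(i[n],'reactor0')[:4]])
m=mark_of(i['wrist'],'clamp_handle')
if m:print(at_z(i['wrist'],m[0]['location'][1],m[0]['location'][0],239.5))
cv2.imwrite('pics/c14.png',np.hstack([cv2.resize(cv2.cvtColor(i['wrist']['color'],4),(400,300)),cv2.cvtColor(i['side']['color'],4)[30:330,200:600]]))
E
```

```text
[ 606.80818168 -256.76043845  284.02398026] [-3.13976575e+00  1.05340328e-01  7.57163456e-06] 45.305017523717495
clamp_handle scene [([259.8, 270.1], 0.74)]
clamp_handle side [([324.8, 103.4], 0.83), ([335.7, 158.0], 0.46)]
clamp_handle wrist [([321.1, 264.5], 0.63)]
   tri [ 604.1 -256.8  237.7]
clamp_hinge scene [([247.2, 322.1], 0.61), ([346.6, 148.2], 0.44)]
clamp_hinge side [([337.3, 157.5], 0.83)]
clamp_hinge wrist [([290.7, 216.3], 0.94)]
   tri [ 575.2 -258.1  103.4]
scene [([495.6, -323.0, 20.0], 0.98), ([506.3, -165.5, 20.0], 0.74), ([504.7, -254.9, 20.0], 0.61)]
side [([491.4, -322.1, 20.0], 0.9), ([503.2, -256.0, 20.0], 0.78), ([511.0, -163.1, 20.0], 0.61)]
wrist [([497.6, -323.2, 20.0], 0.8), ([501.1, -249.8, 20.0], 0.68), ([511.1, -171.3, 20.0], 0.68)]
[ 605.07249952 -257.31197258  239.5       ]
```

The viewer limit is reached, so from here I rely on numbers. The handle triangulates to (605,-257,239), and the reactors read in all three wells.

Call:
move_arm(motion=[[-1.5,0,-20,0,0,0,45],[-1.5,0,-40,0,0,0,45],[-1.5,0,-55,0,0,0,45],[-1.5,0,-61,0,0,0,45],[-1.5,0,-61,0,0,0,45]])

```text
t: 42.95
ee_pos: [604.5, -256.5, 221.5]
orientation: [-3.139, 0.111, 0.004]
ft_force: [-0.3, -1.4, 0.2]
width: 45.2
```

Call:
move_arm(motion=[[0,0,0,0,0,0,35],[0,0,0,0,0,0,25],[0,0,0,0,0,0,8],[0,0,0,0,0,0,8],[0,0,0,0,0,0,8]])

```text
t: 43.37
ee_pos: [605.8, -257.0, 224.0]
orientation: [3.139, -0.111, 0.002]
ft_force: [0.8, -0.0, 0.7]
width: 15.1
```

Call:
move_arm(motion=[[-13,1,2.5,0,0,0,8],[-27,2,3.4,0,0,0,8],[-53.6,3.9,1.5,0,0,0,8],[-79.6,5.8,-5.7,0,0,0,8],[-103.6,7.6,-17.9,0,0,0,8]])

```text
t: 43.78
ee_pos: [503.2, -249.7, 207.3]
orientation: [3.138, -0.111, 0.01]
ft_force: [8.5, -2.7, -9.6]
width: 13.2
```

Call:
move_arm(motion=[[-19,1.5,-19,0,0,0,8],[-36.5,2.8,-39,0,0,0,8],[-49.5,3.7,-63,0,0,0,8],[-55,4.1,-76,0,0,0,8],[-58,4.3,-88,0,0,0,8]])

```text
t: 44.2
ee_pos: [444.2, -245.3, 117.3]
orientation: [3.139, -0.112, 0.004]
ft_force: [3.7, 1.8, 1.5]
width: 13.2
```

Call:
move_arm(motion=[[-1.5,0,-8,0,0,0,8],[-2.5,0,-16,0,0,0,8],[-3,0,-23,0,0,0,8],[-3,0,-27,0,0,0,8],[-3,0,-28,0,0,0,8]])

```text
t: 44.62
ee_pos: [442.2, -245.9, 91.7]
orientation: [3.138, -0.11, 0.003]
ft_force: [-7.0, 4.5, 38.9]
width: 13.4
```

Firm stop, so the clamp is shut. I'll release it and check.

Call:
move_arm(motion=[[0,0,3,0,0,0,8],[0,0,3,0,0,0,32],[0,0,3,0,0,0,32],[0,0,3,0,0,0,32],[0,0,30,0,0,0,32]])

```text
t: 45.03
ee_pos: [437.6, -243.2, 115.5]
orientation: [-3.135, 0.111, 0.013]
ft_force: [-0.0, 0.3, 0.6]
width: 31.2
```

Call:
move_arm(motion=[[0,20,40,0,0,0,45],[0,60,80,0,0,0,45],[10,100,120,0,0,0,45],[25,140,160,0,0,0,45],[50,175,190,0,0,0,45]])

```text
t: 45.45
ee_pos: [468.5, -109.6, 272.4]
orientation: [-3.14, 0.112, 0.002]
ft_force: [0.7, 0.1, -0.4]
width: 45.1
```

```bash
python3 - <<'E'
from h import *
i={n:get_image(n) for n in('scene','side')};o=get_obs();print(o['ee_pos'],o['orientation'],o['width'],o['qpos'])
for l in('clamp_handle','outer_handle','outer_hinge'):
    ob=[]
    for n in i:
        m=mark_of(i[n],l)
        if m:print(l,n,m[0]['p']);ob.append((i[n],m[0]['location'][1],m[0]['location'][0]))
    if len(ob)>1:print('   tri',tri(ob).round(1))
E
```

```text
[ 473.1219864  -108.5232923   275.29694462] [ 3.13898662 -0.10529127  0.01189383] 44.975968798704265 [-2.50525158e-01  1.47305206e-01  1.88287957e+00  9.31394252e-04
  1.10383569e+00 -1.83880287e-01]
clamp_handle scene 0.63
clamp_handle side 0.59
   tri [ 444.1 -242.9  108. ]
outer_handle scene 0.58
outer_handle side 0.97
   tri [625.6 191.9 297.1]
outer_hinge scene 0.79
outer_hinge side 0.68
   tri [576.8 195.4  97. ]
```

The clamp handle reads z=108, so it is shut. Now to the outer door handle.

Call:
move_arm(motion=[[10,20,30,0,0,0,45],[20,50,60,0,0,0,45],[35,85,65,0,0,0,45],[55,120,65,0,0,0,45],[75,150,65,0,0,0,45]])

```text
t: 46.27
ee_pos: [545.1, 39.9, 336.1]
orientation: [-3.139, 0.114, 0.0]
ft_force: [0.8, -0.8, -0.2]
width: 44.7
```

Call:
move_arm(motion=[[15,33,0,0,0,0,45],[30,66,0,0,0,0,45],[45,100,0,0,0,0,45],[60,130,0,0,0,0,45],[76,153,0,0,0,0,45]])

```text
t: 46.68
ee_pos: [620.9, 193.3, 334.4]
orientation: [3.139, -0.112, -0.004]
ft_force: [0.3, -0.8, -0.1]
width: 45.2
```

```bash
python3 - <<'E'
from h import *
for k in range(2):get_image('side')
i={n:get_image(n) for n in('scene','side','wrist')};o=get_obs();print(o['ee_pos'],o['orientation'],o['width'])
ob=[]
for n in i:
    m=mark_of(i[n],'outer_handle')
    if m:print(n,m[0]);ob.append((i[n],m[0]['location'][1],m[0]['location'][0]))
    if m and n=='wrist':print(at_z(i[n],m[0]['location'][1],m[0]['location'][0],299))
if len(ob)>1:print('   tri',tri(ob).round(1))
E
```

```text
[620.21430442 190.69124069 334.77759872] [ 3.13839887 -0.11245829 -0.00402156] 45.07967601324481
scene {'location': [129.8, 368.9], 'p': 0.75}
wrist {'location': [254.9, 330.4], 'p': 0.81}
[623.95357535 198.53809869 299.        ]
   tri [621.4 198.1 300.1]
```

Call:
move_arm(motion=[[2.5,4,-15,0,0,0,45],[2.5,4,-30,0,0,0,45],[2.5,4,-45,0,0,0,45],[2.5,4,-52,0,0,0,45],[2.5,4,-52,0,0,0,45]])

```text
t: 47.5
ee_pos: [622.1, 194.9, 282.6]
orientation: [3.138, -0.113, -0.005]
ft_force: [-0.2, 0.4, -0.3]
width: 44.9
```

Call:
move_arm(motion=[[0,0,0,0,0,0,35],[0,0,0,0,0,0,25],[0,0,0,0,0,0,6],[0,0,0,0,0,0,6],[0,0,0,0,0,0,6]])

```text
t: 47.92
ee_pos: [623.5, 196.1, 284.9]
orientation: [-3.139, 0.111, -0.002]
ft_force: [0.0, -0.3, -0.1]
width: 15.2
```

Call:
move_arm(motion=[[0,0,0,0,0,0,6],[-15.7,1.2,3,0,0,0,6],[-39.6,3,5.1,0,0,0,6],[-69.5,5.2,3.7,0,0,0,6],[-98.9,7.4,-2.1,0,0,0,6]])

```text
t: 48.33
ee_pos: [525.0, 203.8, 283.3]
orientation: [-3.138, 0.111, -0.007]
ft_force: [4.3, 2.8, -8.7]
width: 11.1
```

Call:
move_arm(motion=[[-27,2.1,-12,0,0,0,6],[-53.5,4.1,-26.5,0,0,0,6],[-77.5,5.9,-44.5,0,0,0,6],[-98.5,7.5,-66,0,0,0,6],[-110.5,8.4,-82,0,0,0,6]])

```text
t: 48.75
ee_pos: [412.4, 212.0, 199.6]
orientation: [-3.139, 0.11, -0.003]
ft_force: [2.9, 0.5, -0.6]
width: 11.1
```

Call:
move_arm(motion=[[-11.5,0.8,-18,0,0,0,6],[-19,1.4,-35,0,0,0,6],[-25,1.9,-53,0,0,0,6],[-30,2.2,-73,0,0,0,6],[-32.5,2.4,-88,0,0,0,6]])

```text
t: 49.17
ee_pos: [380.9, 214.5, 111.3]
orientation: [-3.139, 0.11, -0.001]
ft_force: [1.3, 0.7, 0.9]
width: 11.0
```

Call:
move_arm(motion=[[-1,0,-7,0,0,0,6],[-2,0,-14,0,0,0,6],[-2,0,-20,0,0,0,6],[-2,0,-24,0,0,0,6],[-2,0,-26,0,0,0,6]])

```text
t: 49.58
ee_pos: [379.6, 214.7, 87.2]
orientation: [-3.139, 0.112, 0.0]
ft_force: [-11.9, -0.8, 49.2]
width: 11.2
```

Firm stop at 49 N, so the outer door is shut. I'll ease off, release and retreat.

Call:
move_arm(motion=[[0,0,3,0,0,0,6],[0,0,3,0,0,0,40],[0,0,3,0,0,0,40],[0,0,3,0,0,0,40],[0,0,3,0,0,0,40]])

```text
t: 50.0
ee_pos: [379.3, 214.1, 89.0]
orientation: [3.139, -0.111, -0.0]
ft_force: [0.2, 0.2, -0.2]
width: 34.3
```

Call:
move_arm(motion=[[0,0,25,0,0,0,40],[0,0,60,0,0,0,40],[0,0,95,0,0,0,40],[0,0,130,0,0,0,40],[0,0,150,0,0,0,40]])

```text
t: 50.42
ee_pos: [380.4, 214.7, 242.4]
orientation: [-3.138, 0.111, -0.005]
ft_force: [-0.6, 0.7, 0.6]
width: 39.8
```

```bash
python3 - <<'E'
from h import *
for k in range(4):get_image('side')
i={n:get_image(n) for n in('scene','side','wrist')};o=get_obs();print(o['ee_pos'],o['ft_force'],o['width'])
for l in('clamp_handle','outer_handle','inner_knob','bottle','beaker','wrench'):
    ob=[]
    for n in('scene','side'):
        m=mark_of(i[n],l)
        if m:ob.append((i[n],m[0]['location'][1],m[0]['location'][0]));print(l,n,np.round(m[0]['location'][::-1]),m[0]['p'])
    if len(ob)>1:print('   tri',tri(ob).round(1))
for n in i:print(n,[(at_z(i[n],m['location'][1],m['location'][0],20).round(1).tolist(),m['p']) for m in mark_of(i[n],'reactor0')[:4]])
E
```

```text
[378.39991714 213.68134495 237.49116725] [ 0.46097027  0.22956968 -0.38776912] 40.07567359904429
clamp_handle scene [192. 293.] 0.66
clamp_handle side [297. 373.] 0.73
   tri [ 405.6   36.7 -127.9]
outer_handle scene [277. 178.] 0.69
outer_handle side [363. 367.] 0.97
   tri [381.7 207.4 107.5]
inner_knob scene [317. 226.] 0.58
inner_knob side [249. 406.] 0.57
   tri [523.6 255.  -21.3]
bottle scene [349. 296.] 0.64
bottle side [257. 263.] 0.88
   tri [670.8  -6.1  -2.6]
beaker scene [250. 262.] 0.89
beaker side [375. 296.] 0.77
   tri [416.2  -2.6  -1.9]
wrench scene [316. 341.] 0.76
wrench side [282. 209.] 0.96
   tri [ 670.5 -161.2    6. ]
scene [([505.1, -254.4, 20.0], 0.87), ([507.1, -171.6, 20.0], 0.77), ([496.1, -322.8, 20.0], 0.58)]
side [([514.3, -170.1, 20.0], 0.5)]
wrist []
```

```bash
python3 - <<'E'
from h import *
s,d=get_image('scene'),get_image('side')
print(proj(s,(444,-244,108)).round(),proj(d,(444,-244,108)).round(),proj(s,(511,343,160)).round(),proj(d,(511,343,160)).round())
for l in('clamp_handle','inner_knob'):
  for im in(s,d):print(l,[(np.round(m['location'][::-1]),round(m['p'],2)) for m in mark_of(im,l)])
close_job()
E
```

```text
[193. 294.] [395. 172.] [346. 149.] [250. 407.]
clamp_handle [(array([194., 292.]), 0.69)]
clamp_handle []
inner_knob [(array([344., 148.]), 0.56)]
inner_knob [(array([250., 406.]), 0.91), (array([296., 370.]), 0.36)]
the job is handed in; nothing more can be done
```

The job is handed in at about 51 s of the 210 s allowed. I pressed the inner door shut and swung the outer door open. Then I stood all three reactors in wells of their own, pressed them home, swung the clamp down and closed the outer door. `close_job` reports no verdict, so what follows are my own readings.

**How each step ended**
- **Inner door:** the knob stopped firmly at z of about 160 mm with 15 N before the outer door was touched. The knob read in the shut position again at the end.
- **Reactors:** each stopped firmly at z = 100.3, 100.5 and 100.4 mm under 17–25 N, which is fully home. Two things went wrong on the way:
  - The first reactor caught on the rim of its well and tilted in the grip, so I backed off, straightened it and tried again.
  - The middle reactor had been knocked about 25 mm aside in the chamber, so I found it again before grasping it.
- **Clamp:** it met its stop at 39 N, and the handle triangulated to z = 108 mm, which is level.
- **Outer door:** it met its stop at 49 N, and the handle reads about 107 mm against the nominal 104.5 mm.
- **Other lab ware:** the bottle, beaker and wrench are within about 12 mm of my first estimates, which is about the measuring scatter.
- **Arm:** it ended clear of everything, with no force on the tool.

**Checks that failed or disagreed**
- In the last looks, the side camera once mistook something else for the clamp handle and once did not find it. The scene camera agreed with the shut position.
- The scene camera once mistook something else for the knob; a repeat look agreed with shut.
- In the final side view only one reactor was recognised; the scene view showed all three in their wells.
- The 16-picture limit ran out before the clamp and door were closed, so those steps were checked by numbers only.

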